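# Sort specimen cases by weight and load the microscope stage

### The job

Draw the microscope's sliding stage out to its stop, then weigh each closed specimen case in the hand: those heavier than 300 g are full and go flat on the stage, the lighter ones are empties and belong flat on the floor of the tray that has the open empty case standing at its far end. Lay the cases side by side, lid up and never stacked, and finally push the loaded stage back under the microscope until it stops fully home; leave the open case and the bottle where they stand.

Things in the scene. Friction and masses are not known exactly. Their poses are not given: they have to be found in the camera images.
- case_1: closed grey specimen case; flat box 84 (x) by 42 (y) by 30 mm with a solid grip ridge on the lid, 56 (x) by 16 (y) by 22 mm, centred, so 52 mm high in all. Origin: centre of its underside; z up through the lid. It weighs 100 to 500 g depending on its hidden contents. None if this case is absent
- case_2: closed grey specimen case; flat box 84 (x) by 42 (y) by 30 mm with a solid grip ridge on the lid, 56 (x) by 16 (y) by 22 mm, centred, so 52 mm high in all. Origin: centre of its underside; z up through the lid. It weighs 100 to 500 g depending on its hidden contents. None if this case is absent
- case_3: closed grey specimen case; flat box 84 (x) by 42 (y) by 30 mm with a solid grip ridge on the lid, 56 (x) by 16 (y) by 22 mm, centred, so 52 mm high in all. Origin: centre of its underside; z up through the lid. It weighs 100 to 500 g depending on its hidden contents. None if this case is absent
- case_4: closed grey specimen case; flat box 84 (x) by 42 (y) by 30 mm with a solid grip ridge on the lid, 56 (x) by 16 (y) by 22 mm, centred, so 52 mm high in all. Origin: centre of its underside; z up through the lid. It weighs 100 to 500 g depending on its hidden contents. None if this case is absent
- case_5: closed grey specimen case; flat box 84 (x) by 42 (y) by 30 mm with a solid grip ridge on the lid, 56 (x) by 16 (y) by 22 mm, centred, so 52 mm high in all. Origin: centre of its underside; z up through the lid. It weighs 100 to 500 g depending on its hidden contents. None if this case is absent
- case_6: closed grey specimen case; flat box 84 (x) by 42 (y) by 30 mm with a solid grip ridge on the lid, 56 (x) by 16 (y) by 22 mm, centred, so 52 mm high in all. Origin: centre of its underside; z up through the lid. It weighs 100 to 500 g depending on its hidden contents. None if this case is absent
- tray_a: fixed blue plastic tray on the bench, outside 212 (x) by 168 (y) by 13 mm, walls and floor 5 mm thick; up to six cases lie flat in it, two along x by three along y. Origin: centre of its underside (floor surface 5 mm above). The open empty case or the bottle stands on the bench just beyond its +x end, its centre about 160 mm from this origin
- tray_b: fixed blue plastic tray on the bench, outside 212 (x) by 168 (y) by 13 mm, walls and floor 5 mm thick; up to six cases lie flat in it, two along x by three along y. Origin: centre of its underside (floor surface 5 mm above). The open empty case or the bottle stands on the bench just beyond its +x end, its centre about 160 mm from this origin
- open_case: open, empty grey specimen case, 84 by 42 by 22 mm base with its lid standing upright at the +x end (88 mm high); marks the tray for empties by standing just beyond that tray's +x end. Origin: centre of the base's underside
- bottle: plain white bottle, 48 mm diameter, 100 mm high, standing beyond the end of the other tray; origin at the centre of its underside; leave it alone
- microscope: fixed white microscope with a 14 mm high base plate; its body z is up and the stage slides along its y axis, home towards +y. Origin: on the bench under the stage's centre when home. The head (90 mm across, centre at x +30, y +50 mm) hangs 155 mm above the bench over the home place; the arm and column that carry it stand behind, at +x
- stage (a joint): sliding stage: 0 is fully home under the head, grows as it is drawn out towards -y, to a stop at about 0.15 m that is felt, not seen; stays where it is left, about 3 N to move
- stage_floor (a point): centre of the stage's floor surface, 22 mm above the bench; moves with the stage; axes as the microscope's. The stage is an aluminium tray, 212 (x) by 168 (y) mm outside, 5 mm walls whose rim stands 8 mm above this floor; holds up to six cases, two along x by three along y
- stage_tab (a point): middle of the top edge of the stage's upright pull tab, 50 (x) by 12 (y) mm, which rises 37 mm from its 22 mm high bracket, 117 mm to the -y side of the stage's centre; pinch it from above across y
Mind the look-alikes: they are no part of the job. Leave any orange or purple look-alike of the case_2 alone.

How it is judged:
By the outcome, as a careful person would: the job done as asked, in the order asked, and still so for the second after the job is handed in, with the robot touching nothing.
Of case_1, case_2, case_3, case_4, case_5, case_6 only 4 to 6 are there at a start; the rules pass over those that are not, and their reading is None.
At some moment in a run one of case_1, case_2, case_3, case_4, case_5, case_6 may be knocked a few centimetres aside while the robot is not near it.
Once in a run the grip may slacken for a moment while it holds something.
It also fails if it takes over 210 s, if anything falls off the work surface, if the arm or the gripper's body presses on something with over 40 N, if the wrist force passes 120 N, or if a joint passes its speed limit or range.

### The arm

A 7-joint arm with a two-finger parallel gripper is mounted at the origin on the work surface. World frame = base frame: x ahead of the robot, y to its left, z up, the work surface at z = 0. Lengths are in m, angles in rad, forces in N, time in s.
With the tool pointing down it reaches from about 0.425 to 0.875 m from the base axis. Payload 4.7 kg.
Tool frame: the origin (TCP) lies on the mounting face of the last link; the fingertips stand 173 mm ahead of it and the grasp point (between the pads) lies 155 mm ahead of it (bot.finger_overhang is the distance from the TCP to the fingertips, in m); z points along the fingers, y is the line along which they close (so a half turn about z gives the same grasp; the last joint's range is limited). The gripper opens to 85 mm and grips with 20 to 120 N. Pads are 22 mm wide; open, the fingers measure 114 mm over their backs; the gripper's body (76 mm by 85 mm) begins 54 mm behind the grasp point. The pads swing forward as they close: fully open they stand 13 mm farther back than shut.
Start: joints at [1.269, 0.321, -0.07, 1.45, 0.023, 1.371, -0.057], TCP at [0.202, -0.618, 0.405] pointing down, gripper open.
Joint ranges: [-2.86, 2.86], [-0.3, 2.09], [-1.38, 1.24], [0.06, 2.45], [-1.56, 4.7], [0.09, 2.05], [-2.69, 2.69]. Speed limits (rad/s): [2.57, 2.57, 3.14, 3.14, 3.14, 3.14, 3.14].

### API

Orientations are given as a unit quaternion [w, x, y, z].
In Python, from bench import bot, imaging, job_done gives the robot as it stands.
- The arm moves only by the tool move_arm, never from a script. Its argument "targets" is a list of rows, each an object of numbers: "dx", "dy", "dz": the shift along the tool's x, y, z scaled (see below); "rx", "ry", "rz": the turn, a rotation vector about the tool's x, y, z scaled (see below). A call has 1 to 12 rows; each row shifts and turns the commanded pose from where the row before left it, along the tool's axes as they then stand; what a row does not reach is not made up. The controller multiplies each number of a shift by 4 cm and each number of a turn by 6 degrees. A row lasts 1/12 s, in which the tool goes at most 41.7 mm and 7.16 degrees, less where a joint would pass 70% of its speed; a pose out of reach is approached as far as the arm can. A call with a number of a shift or a turn outside -1 to 1 is refused whole. A call with a gripper value outside its range is refused whole. "fingers" is the finger opening in mm, from 0 to 85.4, set as the call begins (left out, the last holds). The fingers move at their own pace and stop on an object; "force" is the grip in N (left out, the last holds). Time passes only in rows, so rows that do not move let the fingers close. It gives the time, the measured TCP pose, the force, the opening and the grip force at its end, in the units of the state.
- bot.get_state(): the state, without advancing time (a new reading comes with each control period).
- imaging.snapshot(name): name is "side" or "top"; returns a dict with "img" (384x512x3 uint8, red, green, blue), "camera_matrix" (3x3 intrinsics, pixels), "k1" (the pictures are not rectified: a ray, as slopes to the right and down, at radius r is drawn at 1 + k1 r^2 times it, then the intrinsics apply), "rvec" (rotation vector, rad) and "tvec" (3), from world to camera coordinates, as OpenCV has them. Camera axes: x right, y down, z forward; pixel columns grow to the right and rows downward; lengths in m; the calibration is good to about 2 mm. A picture is of the moment at which its call begins. There is no depth.
- job_done(): hands the job in; it is judged then, once.
Trained networks look in a picture, given as the dict that the camera call returned (one of the last four; its "shot" number tells which), for a name from the list of things; names that differ only in an ending like _2 or _b are one class to them, and where a whole thing is asked for, a point or a joint stands for the part that bears it (a point fixed in the world has none). Each returns a list of dicts, best first, with "p" (0 to 1); they miss things now and then, are a little off and sometimes report something else, mostly with a low value. They report only what shows in the picture. A call takes as long as a camera call. They do not tell look-alikes from the thing itself.
- imaging.look_for(picture, label): "at" ([column, row] as shares, 0 to 1, of the picture: columns of its width, rows of its height, amid what is visible of it).
- imaging.masks_of(picture, label): "region" (384x512 bool, what is visible of it) and "at" ([column, row] as shares, 0 to 1, of the picture: columns of its width, rows of its height, amid what is visible of it).
The state is a dict: "t": time; "q": joint angles; "joint_vel": joint speeds; "tau": joint torques, N m; "ee_pos": TCP position; "ee_rot": TCP orientation; "wrist_force": force on the tool from outside, world axes, zero at the start; "moment": the same for the moment, N m; "gripper_width": opening from 0.0 (shut) to 1.0 (fully open); "gripper_force": force on a finger pad.
Only numpy, scipy, OpenCV 4.12 (cv2) and the standard library are available. Lean on these libraries where they do the work, as an engineer would, in place of code of your own. Each camera call takes 0.05 s, during which the arm holds its last target. There are 200 camera calls.

## Working session

There is one attempt and no reset: what is moved stays moved. The work goes in short steps, Python scripts to look and compute and a tool call to move; the robot and the scene stay as the last step left them, time stands still between calls to the robot, and variables do not carry over. Pictures are saved under pics/ and viewed, at most 14 in all, crops included, and the job is handed in when it is done.

Besides the shell and the picture viewer there is one more tool, called as name(argument=value, ...), one argument or row to a line, values as JSON. move_arm: Moves the arm, as the interface text tells. Shifts and turns lie within -1 to 1; 1 stands for 4 cm of shift or 6 degrees of turn. Its arguments: {"type":"object","properties":{"targets":{"type":"array"},"fingers":{"type":"number"},"force":{"type":"number"}},"required":["targets"]}

```bash
ls; mkdir -p pics; python3 - <<'E'
from bench import bot, imaging
import cv2, numpy as np
print(bot.get_state())
for n in("top","side"):
    s=imaging.snapshot(n); cv2.imwrite(f"pics/{n}0.png",cv2.resize(s["img"][:,:,::-1],(800,600)))
    print(n,s["camera_matrix"],s["k1"],s["rvec"],s["tvec"],s["shot"])
    for l in("case_1","tray_a","open_case","bottle","microscope","stage","stage_tab","stage_floor"):
        try: print(l,[(np.round(np.array(d["at"])*[512,384],1).tolist(),round(d["p"],2)) for d in imaging.look_for(s,l)])
        except Exception as e: print(l,e)
E
```

```text
pics
{'t': 0.0, 'q': array([ 1.26910653,  0.3217914 , -0.07006664,  1.45170936,  0.02261986,
        1.37079743, -0.05689024]), 'joint_vel': array([-0.00068745,  0.00058297, -0.0006953 ,  0.00112424, -0.00027615,
       -0.00053703,  0.00044737]), 'tau': array([ 1.04157469e-03, -4.93581176e+01, -3.82033736e-01, -3.14329255e+01,
        1.27744387e-02,  1.15396577e-02, -1.08317131e-06]), 'ee_pos': array([ 0.20175628, -0.61766283,  0.40362632]), 'ee_rot': array([-9.35646403e-04,  9.87557829e-01,  1.57253341e-01, -2.12733558e-04]), 'wrist_force': array([ 0.33032397, -0.87286804, -0.7951985 ]), 'moment': array([-0.00143652, -0.02146535, -0.00911071]), 'gripper_force': 0.0, 'gripper_width': 1.0011097476359514}
top [[382.34147665   0.         258.13811492]
 [  0.         382.34147665 192.93051086]
 [  0.           0.           1.        ]] -0.039776401469644056 [ 2.1340568  -2.16198321  0.10977797] [-0.01122901  0.53275235  1.02307669] 1
case_1 [([307.7, 218.1], 0.97), ([381.0, 181.8], 0.97), ([291.3, 187.1], 0.94), ([274.9, 223.0], 0.89), ([348.9, 177.3], 0.88), ([337.7, 268.4], 0.81), ([
[... 375 characters left out ...]
.75901081 192.18588397]
 [  0.           0.           1.        ]] -0.0650971708762693 [ 2.12162333 -0.00935376  0.03389658] [-0.50654315  0.03995022  0.87529782] 2
case_1 [([236.6, 297.0], 0.96), ([235.7, 242.5], 0.89), ([272.7, 225.3], 0.84), ([194.8, 187.8], 0.77), ([290.0, 285.9], 0.69), ([159.9, 270.1], 0.69), ([295.4, 319.6], 0.66), ([231.4, 219.6], 0.61)]
tray_a [([263.8, 248.5], 0.97), ([254.4, 330.8], 0.76)]
open_case [([288.5, 152.9], 0.72), ([335.5, 225.2], 0.57)]
bottle [([362.2, 291.1], 0.69)]
microscope [([287.3, 153.4], 0.71), ([232.5, 219.4], 0.41), ([264.5, 245.6], 0.35), ([273.9, 164.5], 0.15)]
stage []
stage_tab [([275.5, 162.4], 0.55)]
stage_floor [([277.5, 165.6], 0.77)]
```

View pics/top0.png

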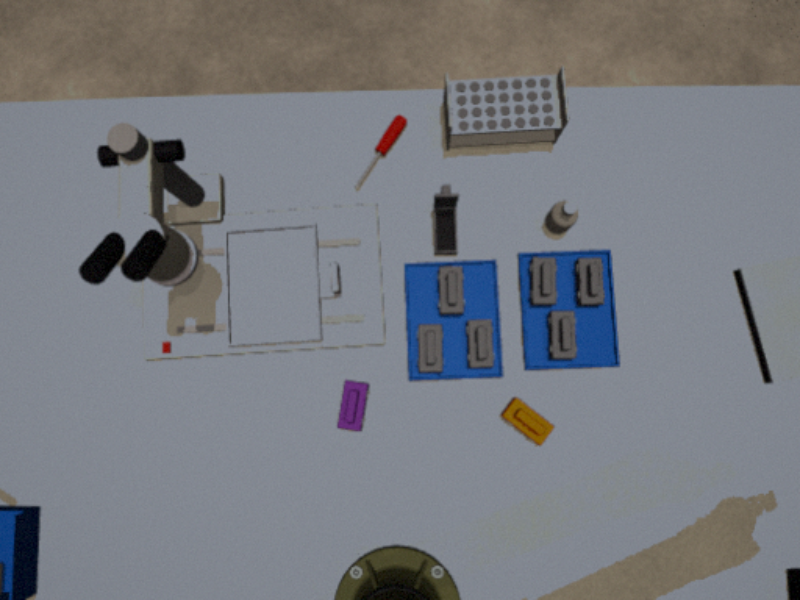

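View pics/side0.png

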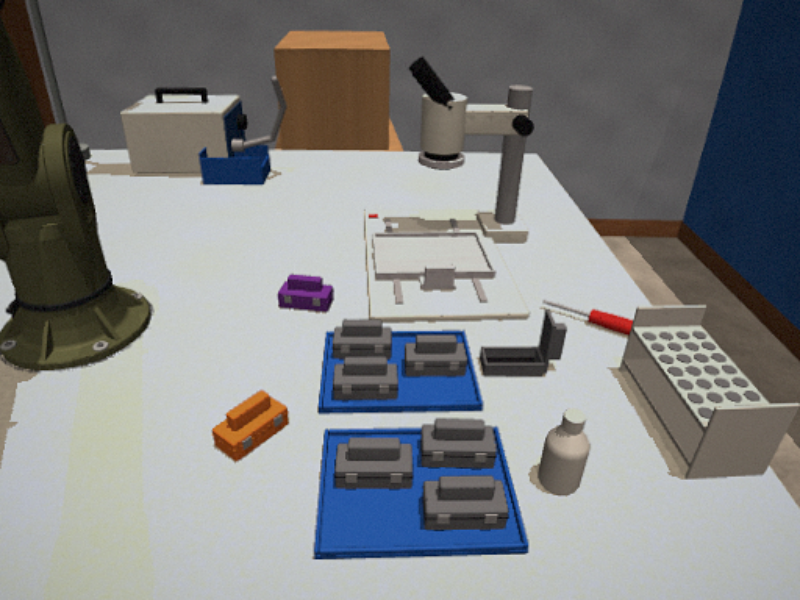

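The top view shows the white stage partly out at about (275,285), with its tab at (335,279). The open case (446,222) stands beyond the left tray (452,320), so that tray takes the empties. The bottle (562,216) stands beyond the right tray (568,310). There are six grey cases at (451,290), (430,348), (480,343), (544,281), (590,281) and (562,334). The purple (353,405) and orange (527,420) boxes are look-alikes, so I leave them alone.

```bash
cat > h.py <<'E'
import cv2, numpy as np
from scipy.optimize import minimize
from bench import bot, imaging
def proj(s,P):
    R=cv2.Rodrigues(np.array(s["rvec"],float))[0]; c=np.asarray(P,float)@R.T+np.array(s["tvec"]).ravel()
    u=c[:,:2]/c[:,2:]; u=u*(1+s["k1"]*(u**2).sum(1,keepdims=True)); K=s["camera_matrix"]
    return u*[K[0,0],K[1,1]]+[K[0,2],K[1,2]]
def unproj(s,uv,z):
    K=s["camera_matrix"]; d=(np.asarray(uv,float)-[K[0,2],K[1,2]])/[K[0,0],K[1,1]]; u=d.copy()
    for _ in range(8): u=d/(1+s["k1"]*(u@u))
    R=cv2.Rodrigues(np.array(s["rvec"],float))[0]; c=-R.T@np.array(s["tvec"]).ravel(); r=R.T@np.r_[u,1]
    return c+r*(z-c[2])/r[2]
def box(lx,ly,z0,z1): return np.array([[sx*lx/2,sy*ly/2,z] for z in(z0,z1) for sx in(-1,1) for sy in(-1,1)])
CASE=np.vstack([box(.084,.042,0,.03),box(.056,.016,.03,.052)])
def place(M,p,z):
    c,s=np.cos(p[2]),np.sin(p[2]); return M@np.array([[c,s,0],[-s,c,0],[0,0,1]])+[p[0],p[1],z]
def hulls(s,parts,p,z):
    m=np.zeros((384,512),np.uint8)*0; m=np.zeros((384*4,512*4),np.uint8)
    for M in parts:
        h=cv2.convexHull(proj(s,place(M,p,z)).astype(np.float32))
        cv2.fillConvexPoly(m,np.round((h*4+1.5)*16).astype(np.int32),255,shift=4)
    return cv2.resize(m,(512,384),interpolation=cv2.INTER_AREA)/255.
def fit(s,reg,parts,z,yaw=0.,zc=.02):
    r=reg.astype(float); ys,xs=np.nonzero(reg); c=unproj(s,[xs.mean(),ys.mean()],z+zc)
    f=lambda p:1-np.minimum(h:=hulls(s,parts,p,z),r).sum()/np.maximum(h,r).sum()
    o=minimize(f,[c[0],c[1],yaw],method="Nelder-Mead",options=dict(initial_simplex=np.array([c[0],c[1],yaw])+np.array([[0,0,0],[.008,0,0],[0,.008,0],[0,0,.15]]),xatol=2e-4,fatol=1e-4))
    return o.x,1-o.fun
def cases(s,z=.005,pmin=.3):
    out=[]
    for d in imaging.masks_of(s,"case_1"):
        if d["p"]<pmin: continue
        g=s["img"][d["region"]].astype(int); sat=np.median(g.max(1)-g.min(1))
        p,q=fit(s,d["region"],[CASE[:8],CASE[8:]],z)
        out.append((p,q,d["p"],sat))
        print("case",np.round(p[:2],4),"yaw",round(np.degrees(p[2]),1),"iou %.2f p %.2f sat %d"%(q,d["p"],sat))
    return out
def st():
    s=bot.get_state(); w,x,y,z=s["ee_rot"]; print("t %.2f"%s["t"],"pos",np.round(s["ee_pos"],4),"yaw %.2f"%np.degrees(2*np.arctan2(y,x)),"tilt",np.round(2*np.degrees([w,z]),2),"F",np.round(s["wrist_force"],2),"gw %.3f gf %.1f"%(s["gripper_width"],s["gripper_force"])); return s
E
python3 - <<'E'
from h import *
s=imaging.snapshot("top"); cases(s)
hsv=cv2.cvtColor(s["img"],cv2.COLOR_RGB2HSV)
blue=cv2.inRange(hsv,(100,120,60),(130,255,255))
for c in cv2.findContours(cv2.morphologyEx(blue,cv2.MORPH_CLOSE,np.ones((9,9))),cv2.RETR_EXTERNAL,cv2.CHAIN_APPROX_SIMPLE)[0]:
    if cv2.contourArea(c)>2000 and 200<cv2.boundingRect(c)[0]:
        m=np.zeros((384,512),np.uint8);cv2.drawContours(m,[c],-1,1,-1)
        print("tray",fit(s,m>0,[box(.212,.168,0,.013)],0,zc=.01))
for l in("stage","stage_tab"):
  for d in imaging.masks_of(s,l)[:2]:
    ys,xs=np.nonzero(d["region"]); print(l,d["p"],xs.min(),xs.max(),ys.min(),ys.max(),d["region"].sum())
    print(fit(s,d["region"],[box(.212,.168,.02,.03)],0,zc=.028))
a=s["img"]; K=cv2.resize(a[130:235,125:255,::-1],(780,630)[:2],interpolation=cv2.INTER_CUBIC); cv2.imwrite("pics/stage.png",cv2.resize(K,(740,598)))
E
```

```text
case [ 0.565  -0.3496] yaw -0.8 iou 0.91 p 0.98 sat 5
case [ 0.4518 -0.0628] yaw -0.9 iou 0.91 p 0.96 sat 5
case [ 0.4733 -0.2956] yaw 1.1 iou 0.91 p 0.88 sat 5
case [0.3527 0.0719] yaw -9.9 iou 0.92 p 0.88 sat 71
case [ 0.4591 -0.1519] yaw -0.7 iou 0.96 p 0.87 sat 5
case [ 0.557  -0.1029] yaw -0.7 iou 0.88 p 0.85 sat 5
case [ 0.5688 -0.2682] yaw -0.6 iou 0.88 p 0.66 sat 5
case [ 0.3241 -0.2288] yaw 53.5 iou 0.86 p 0.60 sat 125
tray (array([ 0.5020957 , -0.10474972,  0.02874537]), np.float64(0.9704135551958518))
tray (array([ 0.51818252, -0.31365614,  0.02835611]), np.float64(0.9699131048400842))
stage 0.75 142 217 144 220 4760
(array([0.56903795, 0.21805127, 0.0529927 ]), np.float64(0.9157906807535053))
stage_tab 0.89 143 218 144 220 4775
(array([0.56900433, 0.21856418, 0.05450042]), np.float64(0.9190936734009859))
stage_tab 0.63 300 316 204 234 481
(array([ 0.51253385, -0.13611725, -0.59685519]), np.float64(0.10257141447448193))
```

View pics/stage.png

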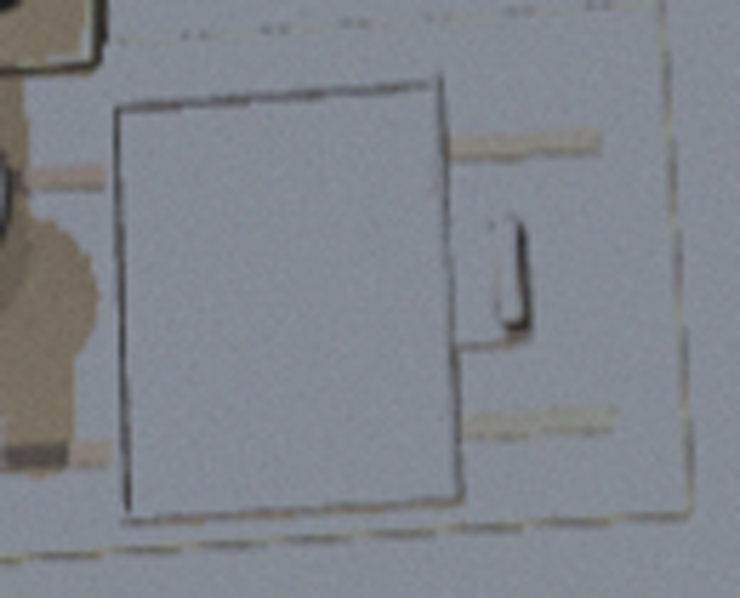

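The enlarged stage crop shows the rim corners at crop (116,107), (440,82), (462,498) and (125,520). The tab's top edge is near crop (509,274). Next I convert these to world positions.

```bash
python3 - <<'E'
from h import *
s=imaging.snapshot("top")
f=lambda u,v,z:unproj(s,[125+u/5.692-.5,130+v/5.695-.5],z)
for u,v,z in[(116,107,.03),(440,82,.03),(462,498,.03),(125,520,.03),(497,218,.059),(520,218,.059),(497,332,.059),(525,332,.059),(660,5,.014),(690,512,.014),(0,562,.014)]: print(u,v,np.round(f(u,v,z),4))
c=np.mean([f(*a,.03) for a in[(116,107),(440,82),(462,498),(125,520)]],0); print(c)
st()
E
```

```text
116 107 [0.6652 0.302  0.03  ]
440 82 [0.6748 0.1395 0.03  ]
462 498 [0.4682 0.1274 0.03  ]
125 520 [0.4595 0.2923 0.03  ]
497 218 [0.6001 0.1067 0.059 ]
520 218 [0.5999 0.0956 0.059 ]
497 332 [0.5451 0.1065 0.059 ]
525 332 [0.5449 0.0931 0.059 ]
660 5 [0.7168 0.031  0.014 ]
690 512 [0.461  0.0177 0.014 ]
0 562 [0.4403 0.3596 0.014 ]
[0.56693717 0.21530869 0.03      ]
t 1.15 pos [ 0.2019 -0.6179  0.4048] yaw 18.09 tilt [ 0.01 -0.  ] F [-0.1  -0.01  0.27] gw 1.003 gf 0.0
```

move_arm(
  targets=[
    {"rz": 0.83},
    {"rz": 0.83},
    {"rz": 0.82},
    {"dx": 0.466, "dy": -0.79},
    {"dx": 0.466, "dy": -0.79},
    {"dx": 0.466, "dy": -0.79},
    {"dx": 0.466, "dy": -0.79},
    {"dx": 0.466, "dy": -0.79},
    {"dx": 0.466, "dy": -0.79},
    {"dx": 0.466, "dy": -0.79},
    {"dx": 0.466, "dy": -0.79},
    {"dx": 0.466, "dy": -0.79},
  ],
  fingers=45,
)

```text
$.targets[0]: bad value
```

move_arm(
  targets=[
    {"dx": 0.466, "dy": -0.79},
    {"dx": 0.466, "dy": -0.79},
    {"dx": 0.466, "dy": -0.79},
    {"dx": 0.466, "dy": -0.79},
    {"dx": 0.466, "dy": -0.79},
    {"dx": 0.466, "dy": -0.79},
    {"dx": 0.466, "dy": -0.79},
    {"dx": 0.466, "dy": -0.79},
    {"dx": 0.466, "dy": -0.79},
    {"dx": 0.466, "dy": -0.79},
    {"dx": 0.466, "dy": -0.79},
    {"dx": 0.466, "dy": -0.79},
  ],
)

```text
$.targets[0]: bad value
```

```bash
cat >> h.py <<'E'
def plan(x,y,z=None,yaw=None,n=None):
    s=st(); w,a,b,c=s["ee_rot"]; ps=2*np.arctan2(b,a); p=np.array(s["ee_pos"]); ty=ps if yaw is None else np.radians(yaw)
    d=np.array([x,y,p[2] if z is None else z])-p
    rz=(-np.degrees((ty-ps+np.pi)%(2*np.pi)-np.pi))/6
    v=np.array([d[0]*np.cos(ty)+d[1]*np.sin(ty),d[0]*np.sin(ty)-d[1]*np.cos(ty),-d[2]])/.04
    print("rz total %.2f first; then xy total (%.2f,%.2f) dz total %.2f"%(rz,*v)); k=n or int(np.ceil(np.hypot(v[0],v[1])/.95))
    if k: print("n",k,"per row",np.round(v[:2]/k,3))
E
python3 -c "
from h import *
plan(.573,.0995,.2)"
```

```text
t 1.15 pos [ 0.2019 -0.6179  0.4048] yaw 18.09 tilt [ 0.01 -0.  ] F [-0.1  -0.01  0.27] gw 1.003 gf 0.0
rz total -0.00 first; then xy total (14.39,-14.17) dz total 5.12
n 22 per row [ 0.654 -0.644]
```

move_arm(
  targets=[
    {"dx": 0, "dy": 0, "dz": 0, "rx": 0, "ry": 0, "rz": 0.83},
    {"dx": 0, "dy": 0, "dz": 0, "rx": 0, "ry": 0, "rz": 0.83},
    {"dx": 0, "dy": 0, "dz": 0, "rx": 0, "ry": 0, "rz": 0.82},
  ],
  fingers=45,
)

```text
t: 1.4
ee_pos: [0.2018, -0.6179, 0.4048]
ee_rot: [0.0, 1.0, 0.026, -0.0]
wrist_force: [-0.7, -0.8, -0.3]
gripper_width: 0.599
gripper_force: 0.0
```

move_arm(
  targets=[
    {"dx": 0.466, "dy": -0.79, "dz": 0, "rx": 0, "ry": 0, "rz": 0},
    {"dx": 0.466, "dy": -0.79, "dz": 0, "rx": 0, "ry": 0, "rz": 0},
    {"dx": 0.466, "dy": -0.79, "dz": 0, "rx": 0, "ry": 0, "rz": 0},
    {"dx": 0.466, "dy": -0.79, "dz": 0, "rx": 0, "ry": 0, "rz": 0},
    {"dx": 0.466, "dy": -0.79, "dz": 0, "rx": 0, "ry": 0, "rz": 0},
    {"dx": 0.466, "dy": -0.79, "dz": 0, "rx": 0, "ry": 0, "rz": 0},
    {"dx": 0.466, "dy": -0.79, "dz": 0, "rx": 0, "ry": 0, "rz": 0},
    {"dx": 0.466, "dy": -0.79, "dz": 0, "rx": 0, "ry": 0, "rz": 0},
    {"dx": 0.466, "dy": -0.79, "dz": 0, "rx": 0, "ry": 0, "rz": 0},
    {"dx": 0.466, "dy": -0.79, "dz": 0, "rx": 0, "ry": 0, "rz": 0},
    {"dx": 0.466, "dy": -0.79, "dz": 0, "rx": 0, "ry": 0, "rz": 0},
  ],
)

```text
t: 2.32
ee_pos: [0.3875, -0.2575, 0.405]
ee_rot: [0.0, 1.0, 0.028, 0.0]
wrist_force: [2.0, -0.5, 0.4]
gripper_width: 0.526
gripper_force: 0.0
```

move_arm(
  targets=[
    {"dx": 0.466, "dy": -0.79, "dz": 0, "rx": 0, "ry": 0, "rz": 0},
    {"dx": 0.466, "dy": -0.79, "dz": 0, "rx": 0, "ry": 0, "rz": 0},
    {"dx": 0.466, "dy": -0.79, "dz": 0, "rx": 0, "ry": 0, "rz": 0},
    {"dx": 0.466, "dy": -0.79, "dz": 0, "rx": 0, "ry": 0, "rz": 0},
    {"dx": 0.466, "dy": -0.79, "dz": 0, "rx": 0, "ry": 0, "rz": 0},
    {"dx": 0.466, "dy": -0.79, "dz": 0, "rx": 0, "ry": 0, "rz": 0},
    {"dx": 0.466, "dy": -0.79, "dz": 0, "rx": 0, "ry": 0, "rz": 0},
    {"dx": 0.466, "dy": -0.79, "dz": 0, "rx": 0, "ry": 0, "rz": 0},
    {"dx": 0.466, "dy": -0.79, "dz": 0, "rx": 0, "ry": 0, "rz": 0},
    {"dx": 0.466, "dy": -0.79, "dz": 0, "rx": 0, "ry": 0, "rz": 0},
    {"dx": 0, "dy": 0, "dz": 0, "rx": 0, "ry": 0, "rz": 0},
  ],
)

```text
t: 3.23
ee_pos: [0.5565, 0.0744, 0.4049]
ee_rot: [-0.003, 0.999, 0.033, 0.001]
wrist_force: [-2.1, 1.2, 0.2]
gripper_width: 0.527
gripper_force: 0.0
```

```bash
python3 -c "
from h import *
plan(.573,.0995,.206)"
```

```text
t 3.23 pos [0.5565 0.0744 0.4049] yaw 3.79 tilt [-0.36  0.11] F [-2.13  1.24  0.18] gw 0.527 gf 0.0
rz total -0.00 first; then xy total (0.45,-0.60) dz total 4.97
n 1 per row [ 0.454 -0.599]
```

move_arm(
  targets=[
    {"dx": 0.45, "dy": -0.6, "dz": 0, "rx": 0, "ry": 0, "rz": 0.1},
    {"dx": 0, "dy": 0, "dz": 1, "rx": 0, "ry": 0, "rz": 0},
    {"dx": 0, "dy": 0, "dz": 1, "rx": 0, "ry": 0, "rz": 0},
    {"dx": 0, "dy": 0, "dz": 1, "rx": 0, "ry": 0, "rz": 0},
    {"dx": 0, "dy": 0, "dz": 0, "rx": 0, "ry": 0, "rz": 0},
  ],
)

```text
t: 3.65
ee_pos: [0.5688, 0.0902, 0.2769]
ee_rot: [0.001, 1.0, 0.023, -0.007]
wrist_force: [-2.4, -1.9, -0.9]
gripper_width: 0.523
gripper_force: 0.0
```

```bash
python3 -c "
from h import *
plan(.573,.0995,.206)
s=imaging.snapshot('side'); cv2.imwrite('pics/s1.png',cv2.resize(s['img'][80:240,150:380,::-1],(800,556),interpolation=cv2.INTER_CUBIC))"
```

```text
t 3.65 pos [0.5688 0.0902 0.2769] yaw 2.63 tilt [ 0.06 -0.8 ] F [-2.38 -1.94 -0.93] gw 0.523 gf 0.0
rz total -0.00 first; then xy total (0.12,-0.23) dz total 1.77
n 1 per row [ 0.117 -0.228]
```

View pics/s1.png

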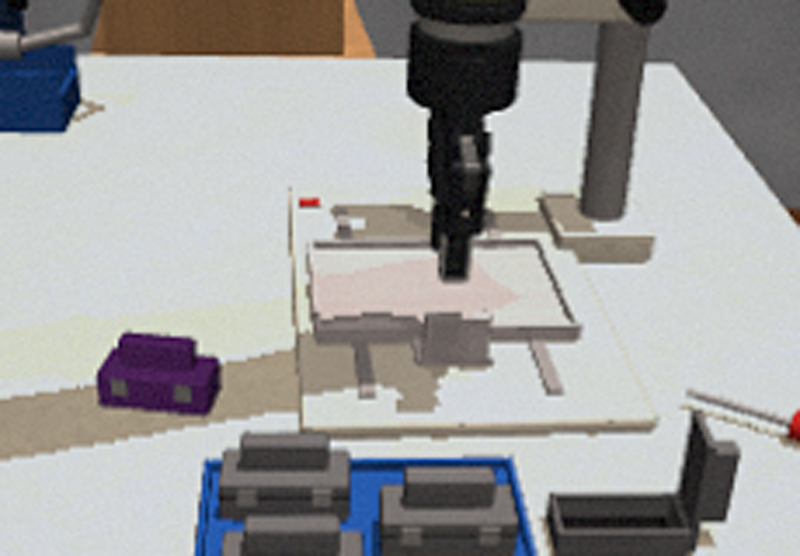

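The side view shows the gripper centred in x above the tab at crop (455,340). I let it settle and check the remaining offset.

move_arm(
  targets=[
    {"dx": 0, "dy": 0, "dz": 0, "rx": 0, "ry": 0, "rz": 0},
    {"dx": 0, "dy": 0, "dz": 0, "rx": 0, "ry": 0, "rz": 0},
    {"dx": 0, "dy": 0, "dz": 0, "rx": 0, "ry": 0, "rz": 0},
  ],
)

```text
t: 3.95
ee_pos: [0.5733, 0.0919, 0.2878]
ee_rot: [-0.0, 1.0, 0.023, 0.003]
wrist_force: [-0.0, 0.2, -0.4]
gripper_width: 0.525
gripper_force: 0.0
```

```bash
python3 -c "
from h import *
plan(.573,.0995,.206,3.2)"
```

```text
t 3.95 pos [0.5733 0.0919 0.2878] yaw 2.59 tilt [-0.   0.3] F [-0.02  0.18 -0.4 ] gw 0.525 gf 0.0
rz total -0.10 first; then xy total (0.00,-0.19) dz total 2.05
n 1 per row [ 0.004 -0.191]
```

move_arm(
  targets=[
    {"dx": 0, "dy": -0.19, "dz": 0.3, "rx": 0, "ry": 0, "rz": -0.1},
    {"dx": 0, "dy": 0, "dz": 0.5, "rx": 0, "ry": 0, "rz": 0},
    {"dx": 0, "dy": 0, "dz": 0.5, "rx": 0, "ry": 0, "rz": 0},
    {"dx": 0, "dy": 0, "dz": 0.4, "rx": 0, "ry": 0, "rz": 0},
    {"dx": 0, "dy": 0, "dz": 0.3, "rx": 0, "ry": 0, "rz": 0},
    {"dx": 0, "dy": 0, "dz": 0, "rx": 0, "ry": 0, "rz": 0},
    {"dx": 0, "dy": 0, "dz": 0, "rx": 0, "ry": 0, "rz": 0},
  ],
)

```text
t: 4.53
ee_pos: [0.5717, 0.0996, 0.2046]
ee_rot: [-0.0, 1.0, 0.028, -0.0]
wrist_force: [0.9, -0.0, 0.8]
gripper_width: 0.532
gripper_force: 0.0
```

move_arm(
  targets=[
    {"dx": 0, "dy": 0, "dz": 0, "rx": 0, "ry": 0, "rz": 0},
    {"dx": 0, "dy": 0, "dz": 0, "rx": 0, "ry": 0, "rz": 0},
    {"dx": 0, "dy": 0, "dz": 0, "rx": 0, "ry": 0, "rz": 0},
    {"dx": 0, "dy": 0, "dz": 0, "rx": 0, "ry": 0, "rz": 0},
    {"dx": 0, "dy": 0, "dz": 0, "rx": 0, "ry": 0, "rz": 0},
    {"dx": 0, "dy": 0, "dz": 0, "rx": 0, "ry": 0, "rz": 0},
  ],
  fingers=5,
  force=60,
)

```text
t: 5.03
ee_pos: [0.5723, 0.0998, 0.2061]
ee_rot: [-0.0, 1.0, 0.028, 0.001]
wrist_force: [-0.9, 0.5, 6.1]
gripper_width: 0.13
gripper_force: 59.8
```

move_arm(
  targets=[
    {"dx": 0, "dy": 0.2, "dz": 0, "rx": 0, "ry": 0, "rz": 0},
    {"dx": 0, "dy": 0.25, "dz": 0, "rx": 0, "ry": 0, "rz": 0},
    {"dx": 0, "dy": 0.25, "dz": 0, "rx": 0, "ry": 0, "rz": 0},
    {"dx": 0, "dy": 0.25, "dz": 0, "rx": 0, "ry": 0, "rz": 0},
    {"dx": 0, "dy": 0.25, "dz": 0, "rx": 0, "ry": 0, "rz": 0},
    {"dx": 0, "dy": 0.1, "dz": 0, "rx": 0, "ry": 0, "rz": 0},
    {"dx": 0, "dy": 0, "dz": 0, "rx": 0, "ry": 0, "rz": 0},
  ],
)

```text
t: 5.62
ee_pos: [0.5753, 0.0457, 0.2061]
ee_rot: [0.001, 1.0, 0.027, 0.001]
wrist_force: [-0.4, -1.7, 8.3]
gripper_width: 0.125
gripper_force: 60.3
```

move_arm(
  targets=[
    {"dx": 0, "dy": 0.15, "dz": 0, "rx": 0, "ry": 0, "rz": 0},
    {"dx": 0, "dy": 0.15, "dz": 0, "rx": 0, "ry": 0, "rz": 0},
    {"dx": 0, "dy": 0.15, "dz": 0, "rx": 0, "ry": 0, "rz": 0},
    {"dx": 0, "dy": 0, "dz": 0, "rx": 0, "ry": 0, "rz": 0},
  ],
)

```text
t: 5.95
ee_pos: [0.5761, 0.03, 0.2061]
ee_rot: [-0.001, 1.0, 0.028, 0.001]
wrist_force: [-2.5, 4.4, 7.6]
gripper_width: 0.124
gripper_force: 60.9
```

move_arm(
  targets=[
    {"dx": 0, "dy": 0.15, "dz": 0, "rx": 0, "ry": 0, "rz": 0},
    {"dx": 0, "dy": 0.15, "dz": 0, "rx": 0, "ry": 0, "rz": 0},
    {"dx": 0, "dy": 0.15, "dz": 0, "rx": 0, "ry": 0, "rz": 0},
    {"dx": 0, "dy": 0, "dz": 0, "rx": 0, "ry": 0, "rz": 0},
  ],
)

```text
t: 6.28
ee_pos: [0.576, 0.0264, 0.2061]
ee_rot: [-0.011, 0.999, 0.033, 0.002]
wrist_force: [-1.4, 33.7, 2.3]
gripper_width: 0.131
gripper_force: 64.0
```

```bash
python3 -c "
from h import *
st()"
```

```text
t 6.28 pos [0.576  0.0264 0.2061] yaw 3.78 tilt [-1.29  0.19] F [-1.42 33.71  2.3 ] gw 0.131 gf 64.0
```

move_arm(
  targets=[
    {"dx": 0, "dy": -0.15, "dz": 0, "rx": 0, "ry": 0, "rz": 0},
    {"dx": 0, "dy": -0.14, "dz": 0, "rx": 0, "ry": 0, "rz": 0},
    {"dx": 0, "dy": 0, "dz": 0, "rx": 0, "ry": 0, "rz": 0},
    {"dx": 0, "dy": 0, "dz": 0, "rx": 0, "ry": 0, "rz": 0},
  ],
)

```text
t: 6.62
ee_pos: [0.5761, 0.0289, 0.2061]
ee_rot: [-0.004, 1.0, 0.03, 0.001]
wrist_force: [-1.1, 13.5, 5.4]
gripper_width: 0.124
gripper_force: 60.8
```

move_arm(
  targets=[
    {"dx": 0, "dy": 0, "dz": 0, "rx": 0, "ry": 0, "rz": 0},
    {"dx": 0, "dy": 0, "dz": 0, "rx": 0, "ry": 0, "rz": 0},
    {"dx": 0, "dy": 0, "dz": 0, "rx": 0, "ry": 0, "rz": 0},
    {"dx": 0, "dy": 0, "dz": 0, "rx": 0, "ry": 0, "rz": 0},
  ],
  fingers=45,
)

```text
t: 6.95
ee_pos: [0.576, 0.0215, 0.2044]
ee_rot: [0.001, 1.0, 0.027, -0.0]
wrist_force: [-0.2, -0.6, 0.1]
gripper_width: 0.526
gripper_force: 0.0
```

move_arm(
  targets=[
    {"dx": 0, "dy": 0, "dz": -0.5, "rx": 0, "ry": 0, "rz": 0},
    {"dx": 0, "dy": 0, "dz": -1, "rx": 0, "ry": 0, "rz": 0},
    {"dx": 0, "dy": 0, "dz": -1, "rx": 0, "ry": 0, "rz": 0},
    {"dx": 0, "dy": 0.95, "dz": 0, "rx": 0, "ry": 0, "rz": 0.2},
    {"dx": 0, "dy": 0.95, "dz": 0, "rx": 0, "ry": 0, "rz": 0},
    {"dx": 0, "dy": 0.95, "dz": 0, "rx": 0, "ry": 0, "rz": 0},
    {"dx": 0, "dy": 0.95, "dz": 0, "rx": 0, "ry": 0, "rz": 0},
    {"dx": 0, "dy": 0.9, "dz": 0, "rx": 0, "ry": 0, "rz": 0},
    {"dx": 0, "dy": 0.8, "dz": 0, "rx": 0, "ry": 0, "rz": 0},
    {"dx": 0, "dy": 0, "dz": 0, "rx": 0, "ry": 0, "rz": 0},
    {"dx": 0, "dy": 0, "dz": 0, "rx": 0, "ry": 0, "rz": 0},
    {"dx": 0, "dy": 0, "dz": 0, "rx": 0, "ry": 0, "rz": 0},
  ],
)

```text
t: 7.95
ee_pos: [0.5843, -0.197, 0.3044]
ee_rot: [-0.0, 1.0, 0.017, -0.0]
wrist_force: [0.4, 0.5, -0.2]
gripper_width: 0.531
gripper_force: 0.0
```

```bash
cat >> h.py <<'E'
def weigh(k=8):
    F=[];T=[]
    for i in range(k):
        imaging.snapshot("side"); s=bot.get_state(); F.append(s["wrist_force"]); T.append(s["tau"])
    print("F mean",np.round(np.mean(F,0),2),"sd",np.round(np.std(F,0),2),"tau",np.round(np.mean(T,0)[[1,3,5]],3))
E
python3 -c "
from h import *
st();weigh(6);s=imaging.snapshot('top'); cases(s)
cv2.imwrite('pics/top2.png',s['img'][:,:,::-1])"
```

```text
t 7.95 pos [ 0.5843 -0.197   0.3044] yaw 1.96 tilt [-0.04 -0.03] F [ 0.45  0.51 -0.18] gw 0.531 gf 0.0
F mean [-0.08 -0.03 -0.23] sd [0.34 0.48 0.57] tau [-4.5025e+01 -2.9105e+01  6.0000e-03]
case [ 0.5543 -0.1028] yaw -1.1 iou 0.96 p 0.86 sat 5
case [0.3542 0.0729] yaw -9.4 iou 0.93 p 0.82 sat 80
case [ 0.4591 -0.1534] yaw 1.2 iou 0.94 p 0.75 sat 4
case [ 0.452  -0.0644] yaw -0.5 iou 0.96 p 0.65 sat 5
case [ 0.4635 -0.1078] yaw 1.4 iou 0.16 p 0.61 sat 101
case [ 0.3468 -0.2012] yaw -2.0 iou 0.38 p 0.51 sat 138
case [0.5672 0.1871] yaw -32.2 iou 0.11 p 0.46 sat 16
```

View pics/top2.png

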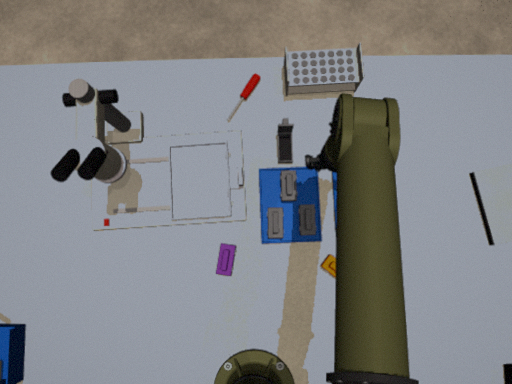

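move_arm(
  targets=[
    {"dx": 0, "dy": 0, "dz": 0, "rx": 0, "ry": 0, "rz": 0.33},
    {"dx": -0.25, "dy": -0.785, "dz": 0, "rx": 0, "ry": 0, "rz": 0},
    {"dx": -0.25, "dy": -0.785, "dz": 0, "rx": 0, "ry": 0, "rz": 0},
    {"dx": -0.25, "dy": -0.785, "dz": 0, "rx": 0, "ry": 0, "rz": 0},
    {"dx": 0, "dy": 0, "dz": 0, "rx": 0, "ry": 0, "rz": 0},
    {"dx": 0, "dy": 0, "dz": 0.6, "rx": 0, "ry": 0, "rz": 0},
    {"dx": 0, "dy": 0, "dz": 0.6, "rx": 0, "ry": 0, "rz": 0},
    {"dx": 0, "dy": 0, "dz": 0.6, "rx": 0, "ry": 0, "rz": 0},
    {"dx": 0, "dy": 0, "dz": 0.5, "rx": 0, "ry": 0, "rz": 0},
    {"dx": 0, "dy": 0, "dz": 0, "rx": 0, "ry": 0, "rz": 0},
    {"dx": 0, "dy": 0, "dz": 0, "rx": 0, "ry": 0, "rz": 0},
  ],
)

```text
t: 9.27
ee_pos: [0.5542, -0.1026, 0.2121]
ee_rot: [-0.0, 1.0, 0.001, -0.001]
wrist_force: [0.1, -0.6, 0.2]
gripper_width: 0.527
gripper_force: 0.0
```

```bash
python3 - <<'E'
from h import *
st(); s=imaging.snapshot('top')
S=cv2.cvtColor(s['img'],cv2.COLOR_RGB2GRAY)
c=np.array([unproj(s,p,.03) for p in[(171,146),(228,143),(231,217),(173,220)]]);print(np.round(c,4),c.mean(0))
v=imaging.snapshot('side'); cv2.imwrite('pics/s2.png',cv2.resize(v['img'][140:340,180:380,::-1],(600,600),interpolation=cv2.INTER_CUBIC))
E
```

```text
t 9.27 pos [ 0.5542 -0.1026  0.2121] yaw 0.06 tilt [-0.04 -0.12] F [ 0.09 -0.64  0.2 ] gw 0.527 gf 0.0
[[0.6704 0.2272 0.03  ]
 [0.676  0.0653 0.03  ]
 [0.4672 0.0574 0.03  ]
 [0.4609 0.2181 0.03  ]] [0.56863374 0.14199329 0.03      ]
```

View pics/s2.png

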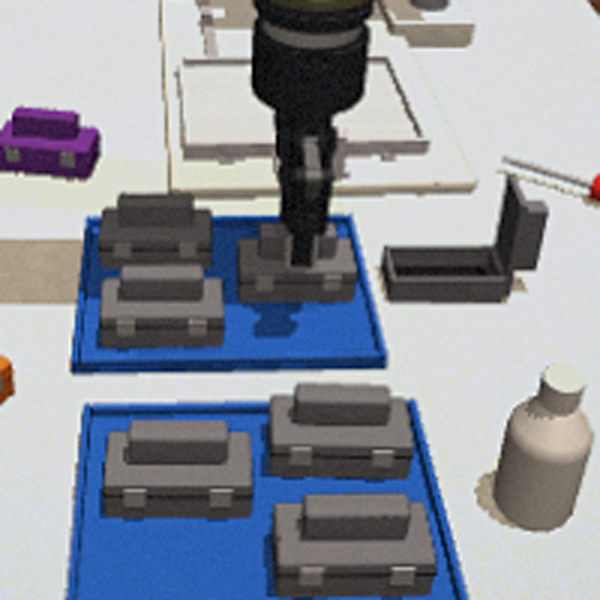

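The gripper straddles the ridge of the case at crop (297,245). Closing and lifting.

move_arm(
  targets=[
    {"dx": 0, "dy": 0, "dz": 0, "rx": 0, "ry": 0, "rz": 0},
    {"dx": 0, "dy": 0, "dz": 0, "rx": 0, "ry": 0, "rz": 0},
    {"dx": 0, "dy": 0, "dz": 0, "rx": 0, "ry": 0, "rz": 0},
    {"dx": 0, "dy": 0, "dz": 0, "rx": 0, "ry": 0, "rz": 0},
    {"dx": 0, "dy": 0, "dz": 0, "rx": 0, "ry": 0, "rz": 0},
    {"dx": 0, "dy": 0, "dz": -0.4, "rx": 0, "ry": 0, "rz": 0},
    {"dx": 0, "dy": 0, "dz": -0.8, "rx": 0, "ry": 0, "rz": 0},
    {"dx": 0, "dy": 0, "dz": -0.8, "rx": 0, "ry": 0, "rz": 0},
    {"dx": 0, "dy": 0, "dz": 0, "rx": 0, "ry": 0, "rz": 0},
    {"dx": 0, "dy": 0, "dz": 0, "rx": 0, "ry": 0, "rz": 0},
    {"dx": 0, "dy": 0, "dz": 0, "rx": 0, "ry": 0, "rz": 0},
    {"dx": 0, "dy": 0, "dz": 0, "rx": 0, "ry": 0, "rz": 0},
  ],
  fingers=8,
  force=80,
)

```text
t: 10.37
ee_pos: [0.5535, -0.1028, 0.2908]
ee_rot: [-0.0, 1.0, 0.0, -0.002]
wrist_force: [0.2, -0.2, -2.4]
gripper_width: 0.166
gripper_force: 78.6
```

```bash
python3 -c "
from h import *
st();weigh(8)"
```

```text
t 10.37 pos [ 0.5535 -0.1028  0.2908] yaw 0.03 tilt [-0.04 -0.2 ] F [ 0.22 -0.21 -2.39] gw 0.166 gf 78.6
F mean [ 0.07  0.18 -2.51] sd [0.47 0.34 0.4 ] tau [-4.0107e+01 -2.9775e+01  1.5000e-02]
```

```bash
python3 -c "
from h import *
weigh(12);st()"
```

```text
F mean [ 0.27  0.12 -2.55] sd [0.47 0.68 0.4 ] tau [-3.9977e+01 -2.9799e+01  3.0000e-03]
t 11.37 pos [ 0.5545 -0.1027  0.2927] yaw 0.04 tilt [ 0.01 -0.  ] F [ 0.96 -0.26 -1.87] gw 0.165 gf 78.6
```

move_arm(
  targets=[
    {"dx": 0, "dy": 0, "dz": 0.8, "rx": 0, "ry": 0, "rz": 0},
    {"dx": 0, "dy": 0, "dz": 0.8, "rx": 0, "ry": 0, "rz": 0},
    {"dx": 0, "dy": 0, "dz": 0.2, "rx": 0, "ry": 0, "rz": 0},
    {"dx": 0, "dy": 0, "dz": 0.2, "rx": 0, "ry": 0, "rz": 0},
    {"dx": 0, "dy": 0, "dz": 0, "rx": 0, "ry": 0, "rz": 0},
    {"dx": 0, "dy": 0, "dz": 0, "rx": 0, "ry": 0, "rz": 0},
    {"dx": 0, "dy": 0, "dz": 0, "rx": 0, "ry": 0, "rz": 0},
  ],
)

```text
t: 11.95
ee_pos: [0.5553, -0.1026, 0.2143]
ee_rot: [0.0, 1.0, 0.0, 0.001]
wrist_force: [-1.1, 0.8, 3.7]
gripper_width: 0.162
gripper_force: 79.5
```

move_arm(
  targets=[
    {"dx": 0, "dy": 0, "dz": 0, "rx": 0, "ry": 0, "rz": 0},
    {"dx": 0, "dy": 0, "dz": 0, "rx": 0, "ry": 0, "rz": 0},
    {"dx": 0, "dy": 0, "dz": 0, "rx": 0, "ry": 0, "rz": 0},
    {"dx": 0, "dy": 0, "dz": -0.4, "rx": 0, "ry": 0, "rz": 0},
    {"dx": 0, "dy": 0, "dz": -0.8, "rx": 0, "ry": 0, "rz": 0},
    {"dx": 0, "dy": 0, "dz": -0.8, "rx": 0, "ry": 0, "rz": 0},
    {"dx": 0, "dy": 0, "dz": 0, "rx": 0, "ry": 0, "rz": 0},
    {"dx": 0, "dy": 0, "dz": 0, "rx": 0, "ry": 0, "rz": 0},
    {"dx": 0, "dy": 0, "dz": 0, "rx": 0, "ry": 0, "rz": 0},
    {"dx": 0, "dy": 0, "dz": 0, "rx": 0, "ry": 0, "rz": 0},
  ],
  fingers=38,
)

```text
t: 12.78
ee_pos: [0.5539, -0.1028, 0.2914]
ee_rot: [-0.0, 1.0, 0.0, -0.001]
wrist_force: [-0.5, 0.6, -0.4]
gripper_width: 0.444
gripper_force: 0.0
```

```bash
python3 -c "
from h import *
weigh(6)
cases(imaging.snapshot('top'))
plan(.459,-.1534,yaw=0)"
```

```text
F mean [0.21 0.07 0.06] sd [0.27 0.5  0.41] tau [-3.8822e+01 -2.8597e+01  7.0000e-03]
case [ 0.5672 -0.3489] yaw 2.3 iou 0.89 p 0.94 sat 5
case [ 0.452  -0.0632] yaw -0.8 iou 0.93 p 0.85 sat 3
case [ 0.4736 -0.2963] yaw 0.7 iou 0.92 p 0.80 sat 5
case [0.3548 0.0723] yaw -10.0 iou 0.92 p 0.77 sat 72
case [ 0.5693 -0.2664] yaw -2.2 iou 0.91 p 0.63 sat 5
case [ 0.3299 -0.2518] yaw -2.2 iou 0.03 p 0.57 sat 144
t 13.18 pos [ 0.5545 -0.1027  0.2924] yaw 0.04 tilt [-0.01 -0.03] F [-0.09  0.28  0.31] gw 0.445 gf 0.0
rz total 0.01 first; then xy total (-2.39,1.27) dz total -0.00
n 3 per row [-0.795  0.422]
```

move_arm(
  targets=[
    {"dx": -0.8, "dy": 0.42, "dz": 0, "rx": 0, "ry": 0, "rz": 0},
    {"dx": -0.8, "dy": 0.42, "dz": 0, "rx": 0, "ry": 0, "rz": 0},
    {"dx": -0.79, "dy": 0.42, "dz": 0, "rx": 0, "ry": 0, "rz": 0},
    {"dx": 0, "dy": 0, "dz": 0, "rx": 0, "ry": 0, "rz": 0},
    {"dx": 0, "dy": 0, "dz": 0, "rx": 0, "ry": 0, "rz": 0},
  ],
)

```text
t: 13.6
ee_pos: [0.4575, -0.1546, 0.2927]
ee_rot: [0.001, 1.0, -0.002, -0.0]
wrist_force: [0.1, 0.0, 0.6]
gripper_width: 0.445
gripper_force: 0.0
```

```bash
python3 -c "
from h import *
cases(imaging.snapshot('side'))
plan(.459,-.1534,.212,yaw=0)"
```

```text
case [ 0.474  -0.2989] yaw -0.3 iou 0.96 p 0.97 sat 7
case [0.3569 0.0603] yaw 1.5 iou 0.88 p 0.88 sat 47
case [ 0.5571 -0.1031] yaw 1.2 iou 0.92 p 0.81 sat 7
case [ 0.5686 -0.268 ] yaw -5.1 iou 0.89 p 0.79 sat 6
case [ 0.4603 -0.1529] yaw 3.1 iou 0.89 p 0.74 sat 5
case [ 0.568  -0.3506] yaw -2.5 iou 0.91 p 0.59 sat 7
case [ 0.4541 -0.0646] yaw -0.2 iou 0.79 p 0.55 sat 5
case [0.5905 0.0897] yaw 18.5 iou 0.26 p 0.43 sat 7
t 13.70 pos [ 0.4595 -0.1529  0.2932] yaw 0.05 tilt [0.02 0.08] F [ 0.14 -0.65  0.8 ] gw 0.448 gf 0.0
rz total 0.01 first; then xy total (-0.01,0.01) dz total 2.03
n 1 per row [-0.013  0.013]
```

Side view works well. Grab A2, lift, weigh.

move_arm(
  targets=[
    {"dx": 0, "dy": 0, "dz": 0.7, "rx": 0, "ry": 0, "rz": 0},
    {"dx": 0, "dy": 0, "dz": 0.7, "rx": 0, "ry": 0, "rz": 0},
    {"dx": 0, "dy": 0, "dz": 0.4, "rx": 0, "ry": 0, "rz": 0},
    {"dx": 0, "dy": 0, "dz": 0.2, "rx": 0, "ry": 0, "rz": 0},
    {"dx": 0, "dy": 0, "dz": 0, "rx": 0, "ry": 0, "rz": 0},
    {"dx": 0, "dy": 0, "dz": 0, "rx": 0, "ry": 0, "rz": 0},
  ],
)

```text
t: 14.2
ee_pos: [0.4599, -0.1526, 0.213]
ee_rot: [-0.0, 1.0, 0.001, 0.0]
wrist_force: [0.3, 0.0, 0.5]
gripper_width: 0.441
gripper_force: 0.0
```

move_arm(
  targets=[
    {"dx": 0, "dy": 0, "dz": 0, "rx": 0, "ry": 0, "rz": 0},
    {"dx": 0, "dy": 0, "dz": 0, "rx": 0, "ry": 0, "rz": 0},
    {"dx": 0, "dy": 0, "dz": 0, "rx": 0, "ry": 0, "rz": 0},
    {"dx": 0, "dy": 0, "dz": 0, "rx": 0, "ry": 0, "rz": 0},
    {"dx": 0, "dy": 0, "dz": -0.4, "rx": 0, "ry": 0, "rz": 0},
    {"dx": 0, "dy": 0, "dz": -0.8, "rx": 0, "ry": 0, "rz": 0},
    {"dx": 0, "dy": 0, "dz": -0.8, "rx": 0, "ry": 0, "rz": 0},
    {"dx": 0, "dy": 0, "dz": 0, "rx": 0, "ry": 0, "rz": 0},
    {"dx": 0, "dy": 0, "dz": 0, "rx": 0, "ry": 0, "rz": 0},
    {"dx": 0, "dy": 0, "dz": 0, "rx": 0, "ry": 0, "rz": 0},
    {"dx": 0, "dy": 0, "dz": 0, "rx": 0, "ry": 0, "rz": 0},
  ],
  fingers=8,
)

```text
t: 15.12
ee_pos: [0.4581, -0.1532, 0.2913]
ee_rot: [-0.0, 1.0, 0.0, -0.001]
wrist_force: [-0.7, -0.1, -1.8]
gripper_width: 0.163
gripper_force: 78.5
```

```bash
python3 -c "
from h import *
st();weigh(10)"
```

```text
t 15.12 pos [ 0.4581 -0.1532  0.2913] yaw 0.02 tilt [-0.05 -0.15] F [-0.73 -0.08 -1.83] gw 0.163 gf 78.5
F mean [-0.14  0.19 -1.68] sd [0.35 0.45 0.38] tau [-2.9434e+01 -2.9208e+01  1.1000e-02]
```

move_arm(
  targets=[
    {"dx": 0, "dy": 0.12, "dz": 0.8, "rx": 0, "ry": 0, "rz": 0},
    {"dx": 0, "dy": 0, "dz": 0.8, "rx": 0, "ry": 0, "rz": 0},
    {"dx": 0, "dy": 0, "dz": 0.2, "rx": 0, "ry": 0, "rz": 0},
    {"dx": 0, "dy": 0, "dz": 0.2, "rx": 0, "ry": 0, "rz": 0},
    {"dx": 0, "dy": 0, "dz": 0, "rx": 0, "ry": 0, "rz": 0},
    {"dx": 0, "dy": 0, "dz": 0, "rx": 0, "ry": 0, "rz": 0},
    {"dx": 0, "dy": 0, "dz": 0, "rx": 0, "ry": 0, "rz": 0},
  ],
)

```text
t: 16.2
ee_pos: [0.4597, -0.158, 0.2138]
ee_rot: [0.0, 1.0, 0.0, 0.001]
wrist_force: [0.6, 0.5, 0.5]
gripper_width: 0.164
gripper_force: 79.6
```

move_arm(
  targets=[
    {"dx": 0, "dy": 0, "dz": 0, "rx": 0, "ry": 0, "rz": 0},
    {"dx": 0, "dy": 0, "dz": 0, "rx": 0, "ry": 0, "rz": 0},
    {"dx": 0, "dy": 0, "dz": 0, "rx": 0, "ry": 0, "rz": 0},
    {"dx": 0, "dy": 0, "dz": -0.4, "rx": 0, "ry": 0, "rz": 0},
    {"dx": 0, "dy": 0, "dz": -0.8, "rx": 0, "ry": 0, "rz": 0},
    {"dx": 0, "dy": 0, "dz": -0.8, "rx": 0, "ry": 0, "rz": 0},
    {"dx": -0.05, "dy": -0.79, "dz": 0, "rx": 0, "ry": 0, "rz": 0},
    {"dx": -0.05, "dy": -0.79, "dz": 0, "rx": 0, "ry": 0, "rz": 0},
    {"dx": -0.05, "dy": -0.79, "dz": 0, "rx": 0, "ry": 0, "rz": 0},
    {"dx": 0, "dy": 0, "dz": 0, "rx": 0, "ry": 0, "rz": 0},
    {"dx": 0, "dy": 0, "dz": 0, "rx": 0, "ry": 0, "rz": 0},
  ],
  fingers=38,
)

```text
t: 17.12
ee_pos: [0.4529, -0.0614, 0.293]
ee_rot: [0.001, 1.0, 0.002, 0.0]
wrist_force: [-0.6, -0.5, 0.5]
gripper_width: 0.447
gripper_force: 0.0
```

```bash
python3 -c "
from h import *
cases(imaging.snapshot('side'))
plan(.453,-.064,.212,yaw=0)"
```

```text
case [ 0.57   -0.2679] yaw -4.5 iou 0.92 p 0.92 sat 6
case [ 0.4534 -0.0677] yaw 1.0 iou 0.94 p 0.90 sat 5
case [ 0.5671 -0.3504] yaw -0.8 iou 0.90 p 0.81 sat 6
case [ 0.4738 -0.2982] yaw -0.1 iou 0.95 p 0.80 sat 7
case [ 0.4607 -0.1606] yaw 0.2 iou 0.93 p 0.66 sat 6
case [ 0.3263 -0.2374] yaw 57.5 iou 0.89 p 0.65 sat 109
case [ 0.5565 -0.1057] yaw 0.5 iou 0.96 p 0.60 sat 7
case [0.3569 0.0624] yaw -7.4 iou 0.91 p 0.60 sat 47
t 17.22 pos [ 0.4529 -0.0639  0.2928] yaw 0.01 tilt [0.04 0.01] F [ 1.41 -0.02  0.41] gw 0.443 gf 0.0
rz total 0.00 first; then xy total (0.00,0.00) dz total 2.02
n 1 per row [0.003 0.003]
```

move_arm(
  targets=[
    {"dx": 0, "dy": 0, "dz": 0.7, "rx": 0, "ry": 0, "rz": 0},
    {"dx": 0, "dy": 0, "dz": 0.7, "rx": 0, "ry": 0, "rz": 0},
    {"dx": 0, "dy": 0, "dz": 0.4, "rx": 0, "ry": 0, "rz": 0},
    {"dx": 0, "dy": 0, "dz": 0.2, "rx": 0, "ry": 0, "rz": 0},
    {"dx": 0, "dy": 0, "dz": 0, "rx": 0, "ry": 0, "rz": 0},
    {"dx": 0, "dy": 0, "dz": 0, "rx": 0, "ry": 0, "rz": 0},
  ],
)

```text
t: 17.72
ee_pos: [0.4532, -0.0639, 0.2129]
ee_rot: [-0.0, 1.0, -0.0, -0.0]
wrist_force: [1.2, -0.2, -0.4]
gripper_width: 0.446
gripper_force: 0.0
```

move_arm(
  targets=[
    {"dx": 0, "dy": 0, "dz": 0, "rx": 0, "ry": 0, "rz": 0},
    {"dx": 0, "dy": 0, "dz": 0, "rx": 0, "ry": 0, "rz": 0},
    {"dx": 0, "dy": 0, "dz": 0, "rx": 0, "ry": 0, "rz": 0},
    {"dx": 0, "dy": 0, "dz": 0, "rx": 0, "ry": 0, "rz": 0},
    {"dx": 0, "dy": 0, "dz": -0.4, "rx": 0, "ry": 0, "rz": 0},
    {"dx": 0, "dy": 0, "dz": -0.8, "rx": 0, "ry": 0, "rz": 0},
    {"dx": 0, "dy": 0, "dz": -0.8, "rx": 0, "ry": 0, "rz": 0},
    {"dx": 0, "dy": 0, "dz": 0, "rx": 0, "ry": 0, "rz": 0},
    {"dx": 0, "dy": 0, "dz": 0, "rx": 0, "ry": 0, "rz": 0},
    {"dx": 0, "dy": 0, "dz": 0, "rx": 0, "ry": 0, "rz": 0},
    {"dx": 0, "dy": 0, "dz": 0, "rx": 0, "ry": 0, "rz": 0},
  ],
  fingers=8,
)

```text
t: 18.63
ee_pos: [0.4518, -0.0632, 0.291]
ee_rot: [-0.0, 1.0, 0.0, -0.002]
wrist_force: [-0.7, -0.3, -4.0]
gripper_width: 0.163
gripper_force: 79.0
```

```bash
python3 -c "
from h import *
st();weigh(10)
plan(.519,.094,yaw=3.2)"
```

```text
t 18.63 pos [ 0.4518 -0.0632  0.291 ] yaw 0.04 tilt [-0.04 -0.19] F [-0.68 -0.28 -4.01] gw 0.163 gf 79.0
F mean [-0.15 -0.22 -4.04] sd [0.58 0.46 0.44] tau [-2.5288e+01 -3.0140e+01  1.9000e-02]
t 19.13 pos [ 0.4529 -0.0632  0.2926] yaw 0.04 tilt [-0.   -0.01] F [ 0.08 -0.27 -3.94] gw 0.160 gf 79.0
rz total -0.53 first; then xy total (1.87,-3.83) dz total -0.00
n 5 per row [ 0.374 -0.766]
```

move_arm(
  targets=[
    {"dx": 0, "dy": 0, "dz": 0, "rx": 0, "ry": 0, "rz": -0.53},
    {"dx": 0.388, "dy": -0.764, "dz": 0, "rx": 0, "ry": 0, "rz": 0},
    {"dx": 0.388, "dy": -0.764, "dz": 0, "rx": 0, "ry": 0, "rz": 0},
    {"dx": 0.388, "dy": -0.764, "dz": 0, "rx": 0, "ry": 0, "rz": 0},
    {"dx": 0.388, "dy": -0.764, "dz": 0, "rx": 0, "ry": 0, "rz": 0},
    {"dx": 0.388, "dy": -0.764, "dz": 0, "rx": 0, "ry": 0, "rz": 0},
    {"dx": 0, "dy": 0, "dz": 0, "rx": 0, "ry": 0, "rz": 0},
    {"dx": 0, "dy": 0, "dz": 0, "rx": 0, "ry": 0, "rz": 0},
    {"dx": 0, "dy": 0, "dz": 0, "rx": 0, "ry": 0, "rz": 0},
  ],
)

```text
t: 19.88
ee_pos: [0.5217, 0.0933, 0.2923]
ee_rot: [0.0, 1.0, 0.028, -0.001]
wrist_force: [0.7, -0.6, -3.4]
gripper_width: 0.157
gripper_force: 79.5
```

```bash
python3 - <<'E'
from h import *
plan(.522,.0935,.2305,3.2)
v=imaging.snapshot('side'); s=imaging.snapshot('top')
cv2.imwrite('pics/s3.png',np.hstack([cv2.resize(v['img'][90:240,200:350,::-1],(400,400)),cv2.resize(s['img'][120:240,145:265,::-1],(400,400))]))
E
```

```text
t 19.88 pos [0.5217 0.0933 0.2923] yaw 3.22 tilt [ 0.04 -0.06] F [ 0.7  -0.59 -3.41] gw 0.157 gf 79.5
rz total 0.00 first; then xy total (0.01,-0.00) dz total 1.55
n 1 per row [ 0.009 -0.005]
```

View pics/s3.png

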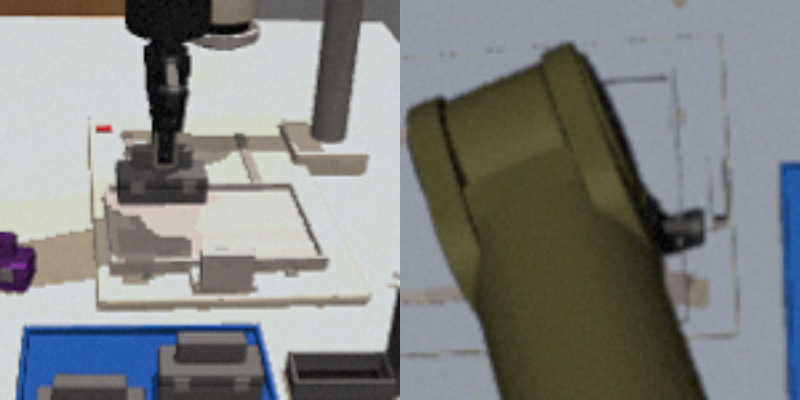

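The left half shows the case held over the stage's −x,−y corner. Rim corners are at crop (108,268), (325,262) and (290,187). I check the stage centre from these.

```bash
python3 - <<'E'
from h import *
v=imaging.snapshot('side')
k=.375
P=[unproj(v,(200+u*k-.3,90+w*k-.3),z) for u,w,z in[(108,261,.03),(326,258,.03),(291,187,.03),(228,253,.059)]]
print(np.round(P,4))
a,b,c,_=P; ex=np.array([.998,.056,0]); ey=np.array([-.056,.998,0])
print((a+b)/2+.084*ey, c-.106*ex-.084*ey)
E
```

```text
[[0.4715 0.056  0.03  ]
 [0.6821 0.0647 0.03  ]
 [0.6709 0.218  0.03  ]
 [0.5811 0.0233 0.059 ]]
[0.57209681 0.1442206  0.03      ] [0.56983574 0.12820542 0.03      ]
```

move_arm(
  targets=[
    {"dx": 0, "dy": 0, "dz": 0.7, "rx": 0, "ry": 0, "rz": 0},
    {"dx": 0, "dy": 0, "dz": 0.4, "rx": 0, "ry": 0, "rz": 0},
    {"dx": 0, "dy": 0, "dz": 0.25, "rx": 0, "ry": 0, "rz": 0},
    {"dx": 0, "dy": 0, "dz": 0.15, "rx": 0, "ry": 0, "rz": 0},
    {"dx": 0, "dy": 0, "dz": 0.05, "rx": 0, "ry": 0, "rz": 0},
    {"dx": 0, "dy": 0, "dz": 0, "rx": 0, "ry": 0, "rz": 0},
    {"dx": 0, "dy": 0, "dz": 0, "rx": 0, "ry": 0, "rz": 0},
  ],
)

```text
t: 20.62
ee_pos: [0.5223, 0.0935, 0.2314]
ee_rot: [0.0, 1.0, 0.028, 0.001]
wrist_force: [0.2, -0.4, -3.8]
gripper_width: 0.162
gripper_force: 79.5
```

```bash
python3 -c "
from h import *
plan(.522,.0935,.2305,3.2)"
```

```text
t 20.62 pos [0.5223 0.0935 0.2314] yaw 3.17 tilt [0.01 0.1 ] F [ 0.22 -0.44 -3.8 ] gw 0.162 gf 79.5
rz total -0.00 first; then xy total (-0.01,-0.00) dz total 0.02
n 1 per row [-0.008 -0.001]
```

move_arm(
  targets=[
    {"dx": 0, "dy": 0, "dz": 0.04, "rx": 0, "ry": 0, "rz": 0},
    {"dx": 0, "dy": 0, "dz": 0, "rx": 0, "ry": 0, "rz": 0},
  ],
)

```text
t: 20.78
ee_pos: [0.5225, 0.0938, 0.2312]
ee_rot: [0.001, 1.0, 0.028, 0.001]
wrist_force: [-4.5, -0.9, 9.4]
gripper_width: 0.166
gripper_force: 81.3
```

move_arm(
  targets=[
    {"dx": 0, "dy": 0, "dz": 0, "rx": 0, "ry": 0, "rz": 0},
    {"dx": 0, "dy": 0, "dz": 0, "rx": 0, "ry": 0, "rz": 0},
    {"dx": 0, "dy": 0, "dz": 0, "rx": 0, "ry": 0, "rz": 0},
    {"dx": 0, "dy": 0, "dz": -0.4, "rx": 0, "ry": 0, "rz": 0},
    {"dx": 0, "dy": 0, "dz": -0.6, "rx": 0, "ry": 0, "rz": 0},
    {"dx": 0, "dy": 0, "dz": -0.6, "rx": 0, "ry": 0, "rz": 0},
    {"dx": 0, "dy": 0, "dz": 0, "rx": 0, "ry": 0, "rz": 0.53},
  ],
  fingers=38,
)

```text
t: 21.37
ee_pos: [0.5236, 0.0946, 0.2976]
ee_rot: [-0.0, 1.0, 0.0, 0.004]
wrist_force: [0.9, 1.0, 0.1]
gripper_width: 0.446
gripper_force: 0.0
```

move_arm(
  targets=[
    {"dx": 0.118, "dy": 0.9, "dz": 0, "rx": 0, "ry": 0, "rz": 0},
    {"dx": 0.118, "dy": 0.9, "dz": 0, "rx": 0, "ry": 0, "rz": 0},
    {"dx": 0.118, "dy": 0.9, "dz": 0, "rx": 0, "ry": 0, "rz": 0},
    {"dx": 0.118, "dy": 0.9, "dz": 0, "rx": 0, "ry": 0, "rz": 0},
    {"dx": 0.118, "dy": 0.9, "dz": 0, "rx": 0, "ry": 0, "rz": 0},
    {"dx": 0.118, "dy": 0.9, "dz": 0, "rx": 0, "ry": 0, "rz": 0},
    {"dx": 0.118, "dy": 0.9, "dz": 0, "rx": 0, "ry": 0, "rz": 0},
    {"dx": 0.118, "dy": 0.9, "dz": 0, "rx": 0, "ry": 0, "rz": 0},
    {"dx": 0.118, "dy": 0.9, "dz": 0, "rx": 0, "ry": 0, "rz": 0},
    {"dx": 0.118, "dy": 0.9, "dz": 0, "rx": 0, "ry": 0, "rz": 0},
    {"dx": 0, "dy": 0, "dz": 0, "rx": 0, "ry": 0, "rz": 0},
    {"dx": 0, "dy": 0, "dz": 0, "rx": 0, "ry": 0, "rz": 0},
  ],
)

```text
t: 22.37
ee_pos: [0.5687, -0.2696, 0.2925]
ee_rot: [0.0, 1.0, -0.002, -0.0]
wrist_force: [-0.3, 0.6, 0.5]
gripper_width: 0.444
gripper_force: 0.0
```

```bash
python3 - <<'E'
from h import *
v=imaging.snapshot('side');cases(v)
plan(.569,-.267,.212,0)
s=imaging.snapshot('top')
print("on stage floor:")
for d in imaging.masks_of(s,"case_1"):
    if d["at"][0]*512<235: print(d["p"],fit(s,d["region"],[CASE[:8],CASE[8:]],.022))
cv2.imwrite('pics/s4.png',cv2.resize(s['img'][130:235,145:265,::-1],(600,525),interpolation=cv2.INTER_CUBIC))
E
```

```text
case [0.5234 0.1236] yaw 5.6 iou 0.90 p 0.96 sat 5
case [ 0.4738 -0.2973] yaw -0.7 iou 0.95 p 0.96 sat 7
case [0.3573 0.0629] yaw -9.1 iou 0.90 p 0.93 sat 51
case [ 0.5682 -0.3507] yaw -2.2 iou 0.90 p 0.78 sat 7
case [ 0.4611 -0.1604] yaw -0.9 iou 0.94 p 0.77 sat 7
case [ 0.3267 -0.2364] yaw 56.8 iou 0.93 p 0.72 sat 111
case [ 0.553 -0.105] yaw -3.0 iou 0.79 p 0.66 sat 6
case [ 0.5691 -0.2681] yaw -4.2 iou 0.92 p 0.62 sat 5
t 22.47 pos [ 0.5694 -0.2653  0.2929] yaw 0.07 tilt [-0.07  0.01] F [0.09 1.58 0.08] gw 0.442 gf 0.0
rz total 0.01 first; then xy total (-0.01,0.04) dz total 2.02
n 1 per row [-0.01   0.042]
on stage floor:
0.74 (array([ 0.35441186,  0.07103243, -0.15514234]), np.float64(0.9287825205700803))
0.72 (array([0.52088835, 0.09317379, 0.05363094]), np.float64(0.9418249921355467))
```

View pics/s4.png

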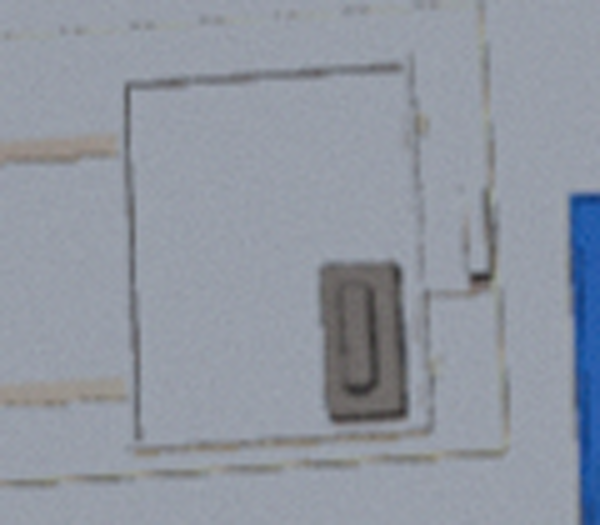

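The crop shows the case lying flat inside the stage rim at crop (364,340), about 25 px from the front edge. Continue with B2.

move_arm(
  targets=[
    {"dx": 0, "dy": 0.03, "dz": 0.7, "rx": 0, "ry": 0, "rz": 0},
    {"dx": 0, "dy": 0, "dz": 0.7, "rx": 0, "ry": 0, "rz": 0},
    {"dx": 0, "dy": 0, "dz": 0.4, "rx": 0, "ry": 0, "rz": 0},
    {"dx": 0, "dy": 0, "dz": 0.2, "rx": 0, "ry": 0, "rz": 0},
    {"dx": 0, "dy": 0, "dz": 0, "rx": 0, "ry": 0, "rz": 0},
    {"dx": 0, "dy": 0, "dz": 0, "rx": 0, "ry": 0, "rz": 0},
  ],
)

```text
t: 23.07
ee_pos: [0.5697, -0.2666, 0.2137]
ee_rot: [0.0, 1.0, 0.001, 0.0]
wrist_force: [0.2, -0.5, 0.9]
gripper_width: 0.447
gripper_force: 0.0
```

move_arm(
  targets=[
    {"dx": 0, "dy": 0, "dz": 0, "rx": 0, "ry": 0, "rz": 0},
    {"dx": 0, "dy": 0, "dz": 0, "rx": 0, "ry": 0, "rz": 0},
    {"dx": 0, "dy": 0, "dz": 0, "rx": 0, "ry": 0, "rz": 0},
    {"dx": 0, "dy": 0, "dz": 0, "rx": 0, "ry": 0, "rz": 0},
    {"dx": 0, "dy": 0, "dz": -0.4, "rx": 0, "ry": 0, "rz": 0},
    {"dx": 0, "dy": 0, "dz": -0.8, "rx": 0, "ry": 0, "rz": 0},
    {"dx": 0, "dy": 0, "dz": -0.8, "rx": 0, "ry": 0, "rz": 0},
    {"dx": 0, "dy": 0, "dz": 0, "rx": 0, "ry": 0, "rz": 0},
    {"dx": 0, "dy": 0, "dz": 0, "rx": 0, "ry": 0, "rz": 0},
    {"dx": 0, "dy": 0, "dz": 0, "rx": 0, "ry": 0, "rz": 0},
    {"dx": 0, "dy": 0, "dz": 0, "rx": 0, "ry": 0, "rz": 0},
  ],
  fingers=8,
)

```text
t: 23.98
ee_pos: [0.5683, -0.2674, 0.2913]
ee_rot: [-0.001, 1.0, 0.0, -0.001]
wrist_force: [-0.7, 0.4, -3.7]
gripper_width: 0.165
gripper_force: 80.1
```

```bash
python3 -c "
from h import *
st();weigh(10);plan(.6225,.098,yaw=3.2)
cases(imaging.snapshot('side'))"
```

```text
t 23.98 pos [ 0.5683 -0.2674  0.2913] yaw 0.03 tilt [-0.06 -0.17] F [-0.74  0.4  -3.75] gw 0.165 gf 80.1
F mean [-0.02 -0.13 -2.45] sd [0.42 0.55 0.43] tau [-4.8129e+01 -2.9718e+01  1.5000e-02]
t 24.48 pos [ 0.5692 -0.2674  0.293 ] yaw 0.04 tilt [-0.   -0.01] F [-0.29 -0.6  -1.72] gw 0.166 gf 80.1
rz total -0.53 first; then xy total (1.84,-9.05) dz total -0.00
n 10 per row [ 0.184 -0.905]
case [ 0.4739 -0.2984] yaw -0.8 iou 0.95 p 0.92 sat 7
case [0.3574 0.0611] yaw -5.5 iou 0.91 p 0.90 sat 51
case [ 0.3273 -0.2376] yaw 55.6 iou 0.89 p 0.89 sat 113
case [ 0.5891 -0.1835] yaw 0.8 iou 0.71 p 0.84 sat 5
case [ 0.5683 -0.3515] yaw -0.4 iou 0.91 p 0.83 sat 7
case [0.5234 0.1239] yaw 5.2 iou 0.88 p 0.82 sat 5
case [ 0.4607 -0.1621] yaw 2.8 iou 0.93 p 0.78 sat 7
case [ 0.5546 -0.1039] yaw -2.9 iou 0.67 p 0.63 sat 6
```

```bash
python3 -c "
from h import *
weigh(10)"
```

```text
F mean [-0.12 -0.14 -2.1 ] sd [0.25 0.63 0.51] tau [-4.8038e+01 -2.9743e+01  5.0000e-03]
```

move_arm(
  targets=[
    {"dx": 0, "dy": 0, "dz": 0, "rx": 0, "ry": 0, "rz": -0.27},
    {"dx": -0.103, "dy": -0.94, "dz": 0, "rx": 0, "ry": 0, "rz": 0},
    {"dx": -0.103, "dy": -0.94, "dz": 0, "rx": 0, "ry": 0, "rz": 0},
    {"dx": -0.103, "dy": -0.94, "dz": 0, "rx": 0, "ry": 0, "rz": 0},
    {"dx": 0, "dy": 0, "dz": 0, "rx": 0, "ry": 0, "rz": 0},
    {"dx": 0, "dy": 0, "dz": 0, "rx": 0, "ry": 0, "rz": 0},
    {"dx": 0, "dy": 0, "dz": 0, "rx": 0, "ry": 0, "rz": 0},
  ],
)

```text
t: 25.67
ee_pos: [0.5537, -0.1554, 0.2934]
ee_rot: [0.001, 1.0, 0.015, 0.0]
wrist_force: [-0.2, -1.1, -2.3]
gripper_width: 0.161
gripper_force: 80.1
```

```bash
python3 -c "
from h import *
plan(.5535,-.1545,.2137,1.6)"
```

```text
t 25.67 pos [ 0.5537 -0.1554  0.2934] yaw 1.68 tilt [0.08 0.02] F [-0.17 -1.07 -2.35] gw 0.161 gf 80.1
rz total 0.01 first; then xy total (-0.00,-0.02) dz total 1.99
n 1 per row [-0.003 -0.022]
```

move_arm(
  targets=[
    {"dx": 0, "dy": 0, "dz": 0.8, "rx": 0, "ry": 0, "rz": 0},
    {"dx": 0, "dy": 0, "dz": 0.7, "rx": 0, "ry": 0, "rz": 0},
    {"dx": 0, "dy": 0, "dz": 0.3, "rx": 0, "ry": 0, "rz": 0},
    {"dx": 0, "dy": 0, "dz": 0.19, "rx": 0, "ry": 0, "rz": 0},
    {"dx": 0, "dy": 0, "dz": 0.02, "rx": 0, "ry": 0, "rz": 0},
    {"dx": 0, "dy": 0, "dz": 0, "rx": 0, "ry": 0, "rz": 0},
    {"dx": 0, "dy": 0, "dz": 0, "rx": 0, "ry": 0, "rz": 0},
  ],
)

```text
t: 26.25
ee_pos: [0.5537, -0.1566, 0.2152]
ee_rot: [0.001, 1.0, 0.013, -0.001]
wrist_force: [-7.5, 0.8, 12.5]
gripper_width: 0.162
gripper_force: 82.0
```

move_arm(
  targets=[
    {"dx": 0, "dy": 0, "dz": 0, "rx": 0, "ry": 0, "rz": 0},
    {"dx": 0, "dy": 0, "dz": 0, "rx": 0, "ry": 0, "rz": 0},
    {"dx": 0, "dy": 0, "dz": 0, "rx": 0, "ry": 0, "rz": 0},
    {"dx": 0, "dy": 0, "dz": -0.4, "rx": 0, "ry": 0, "rz": 0},
    {"dx": 0, "dy": 0, "dz": -0.8, "rx": 0, "ry": 0, "rz": 0},
    {"dx": 0, "dy": 0, "dz": -0.8, "rx": 0, "ry": 0, "rz": 0.27},
    {"dx": 0.06, "dy": 0.815, "dz": 0, "rx": 0, "ry": 0, "rz": 0},
    {"dx": 0.06, "dy": 0.815, "dz": 0, "rx": 0, "ry": 0, "rz": 0},
    {"dx": 0.06, "dy": 0.815, "dz": 0, "rx": 0, "ry": 0, "rz": 0},
    {"dx": 0.06, "dy": 0.815, "dz": 0, "rx": 0, "ry": 0, "rz": 0},
    {"dx": 0.06, "dy": 0.815, "dz": 0, "rx": 0, "ry": 0, "rz": 0},
    {"dx": 0.06, "dy": 0.815, "dz": 0, "rx": 0, "ry": 0, "rz": 0},
  ],
  fingers=38,
)

```text
t: 27.25
ee_pos: [0.5681, -0.3527, 0.2928]
ee_rot: [0.0, 1.0, 0.0, 0.0]
wrist_force: [0.3, -0.5, 0.2]
gripper_width: 0.44
gripper_force: 0.0
```

move_arm(
  targets=[
    {"dx": 0, "dy": 0, "dz": 0, "rx": 0, "ry": 0, "rz": 0},
    {"dx": 0, "dy": 0, "dz": 0, "rx": 0, "ry": 0, "rz": 0},
    {"dx": 0, "dy": 0, "dz": 0, "rx": 0, "ry": 0, "rz": 0},
  ],
)

```text
t: 27.5
ee_pos: [0.5682, -0.3504, 0.2924]
ee_rot: [-0.001, 1.0, 0.0, 0.0]
wrist_force: [-0.0, 0.2, -1.0]
gripper_width: 0.446
gripper_force: 0.0
```

```bash
python3 -c "
from h import *
plan(.568,-.350,.2125,0)
cases(imaging.snapshot('side'))"
```

```text
t 27.50 pos [ 0.5682 -0.3504  0.2924] yaw 0.02 tilt [-0.07  0.  ] F [-0.05  0.18 -0.95] gw 0.446 gf 0.0
rz total 0.00 first; then xy total (-0.01,-0.01) dz total 2.00
n 1 per row [-0.006 -0.01 ]
case [ 0.461  -0.1605] yaw 0.1 iou 0.93 p 0.91 sat 7
case [ 0.3264 -0.2373] yaw 53.3 iou 0.94 p 0.80 sat 113
case [ 0.5511 -0.1577] yaw -1.7 iou 0.87 p 0.79 sat 6
case [ 0.5506 -0.0828] yaw -2.4 iou 0.51 p 0.69 sat 7
case [0.5245 0.1246] yaw 9.9 iou 0.91 p 0.67 sat 6
case [0.5682 0.1821] yaw -47.1 iou 0.28 p 0.67 sat 7
case [ 0.5682 -0.3511] yaw -3.1 iou 0.89 p 0.65 sat 6
case [0.3576 0.0618] yaw -5.2 iou 0.87 p 0.65 sat 53
case [ 0.4628 -0.3805] yaw 2.8 iou 0.32 p 0.35 sat 119
```

move_arm(
  targets=[
    {"dx": 0, "dy": 0, "dz": 0.7, "rx": 0, "ry": 0, "rz": 0},
    {"dx": 0, "dy": 0, "dz": 0.7, "rx": 0, "ry": 0, "rz": 0},
    {"dx": 0, "dy": 0, "dz": 0.4, "rx": 0, "ry": 0, "rz": 0},
    {"dx": 0, "dy": 0, "dz": 0.2, "rx": 0, "ry": 0, "rz": 0},
    {"dx": 0, "dy": 0, "dz": 0, "rx": 0, "ry": 0, "rz": 0},
    {"dx": 0, "dy": 0, "dz": 0, "rx": 0, "ry": 0, "rz": 0},
  ],
)

```text
t: 28.1
ee_pos: [0.5687, -0.3499, 0.2134]
ee_rot: [0.0, 1.0, 0.001, 0.0]
wrist_force: [0.1, 0.4, 0.4]
gripper_width: 0.447
gripper_force: 0.0
```

move_arm(
  targets=[
    {"dx": 0, "dy": 0, "dz": 0, "rx": 0, "ry": 0, "rz": 0},
    {"dx": 0, "dy": 0, "dz": 0, "rx": 0, "ry": 0, "rz": 0},
    {"dx": 0, "dy": 0, "dz": 0, "rx": 0, "ry": 0, "rz": 0},
    {"dx": 0, "dy": 0, "dz": 0, "rx": 0, "ry": 0, "rz": 0},
    {"dx": 0, "dy": 0, "dz": -0.4, "rx": 0, "ry": 0, "rz": 0},
    {"dx": 0, "dy": 0, "dz": -0.8, "rx": 0, "ry": 0, "rz": 0},
    {"dx": 0, "dy": 0, "dz": -0.8, "rx": 0, "ry": 0, "rz": 0},
    {"dx": 0, "dy": 0, "dz": 0, "rx": 0, "ry": 0, "rz": 0},
    {"dx": 0, "dy": 0, "dz": 0, "rx": 0, "ry": 0, "rz": 0},
    {"dx": 0, "dy": 0, "dz": 0, "rx": 0, "ry": 0, "rz": 0},
    {"dx": 0, "dy": 0, "dz": 0, "rx": 0, "ry": 0, "rz": 0},
  ],
  fingers=8,
)

```text
t: 29.02
ee_pos: [0.567, -0.3505, 0.2901]
ee_rot: [-0.001, 1.0, 0.0, -0.002]
wrist_force: [0.2, 0.3, -5.6]
gripper_width: 0.165
gripper_force: 78.7
```

```bash
python3 -c "
from h import *
st();weigh(10);plan(.6225,.098,yaw=3.2)
v=imaging.snapshot('side')
cv2.imwrite('pics/s5.png',cv2.resize(v['img'][90:370,130:430,::-1],(640,597)))"
```

```text
t 29.02 pos [ 0.567  -0.3505  0.2901] yaw 0.03 tilt [-0.11 -0.23] F [ 0.24  0.27 -5.57] gw 0.165 gf 78.7
F mean [ 0.13  0.17 -4.55] sd [0.49 0.59 0.7 ] tau [-5.4476e+01 -3.0888e+01  2.7000e-02]
t 29.52 pos [ 0.5681 -0.3506  0.2927] yaw 0.04 tilt [ 0.   -0.01] F [-0.15 -0.46 -5.6 ] gw 0.165 gf 78.7
rz total -0.53 first; then xy total (1.98,-11.12) dz total -0.00
n 12 per row [ 0.165 -0.927]
```

View pics/s5.png

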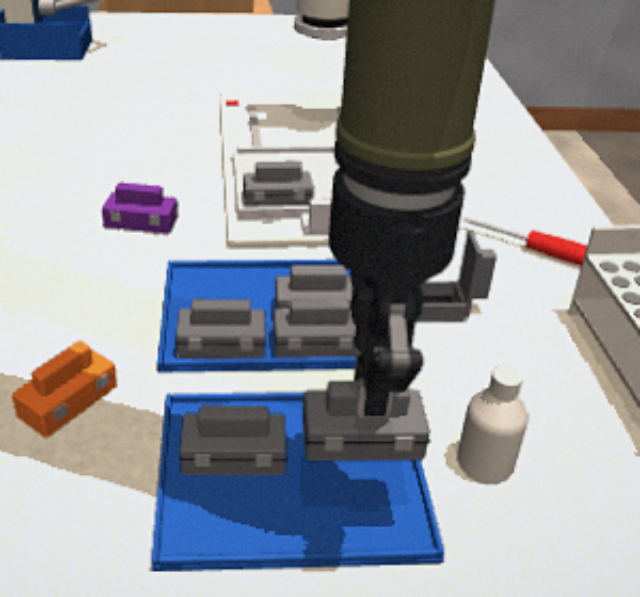

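The view shows B1 held above its tray. B3 is still in place at crop (233,440), and the tray for empties holds three flat cases. B1 weighs about 460 g, so it is full and goes on the stage.

move_arm(
  targets=[
    {"dx": 0, "dy": 0, "dz": -0.3, "rx": 0, "ry": 0, "rz": -0.53},
    {"dx": 0.166, "dy": -0.924, "dz": 0, "rx": 0, "ry": 0, "rz": 0},
    {"dx": 0.166, "dy": -0.924, "dz": 0, "rx": 0, "ry": 0, "rz": 0},
    {"dx": 0.166, "dy": -0.924, "dz": 0, "rx": 0, "ry": 0, "rz": 0},
    {"dx": 0.166, "dy": -0.924, "dz": 0, "rx": 0, "ry": 0, "rz": 0},
    {"dx": 0.166, "dy": -0.924, "dz": 0, "rx": 0, "ry": 0, "rz": 0},
    {"dx": 0.166, "dy": -0.924, "dz": 0, "rx": 0, "ry": 0, "rz": 0},
    {"dx": 0.166, "dy": -0.924, "dz": 0, "rx": 0, "ry": 0, "rz": 0},
    {"dx": 0.166, "dy": -0.924, "dz": 0, "rx": 0, "ry": 0, "rz": 0},
    {"dx": 0.166, "dy": -0.924, "dz": 0, "rx": 0, "ry": 0, "rz": 0},
    {"dx": 0.166, "dy": -0.924, "dz": 0, "rx": 0, "ry": 0, "rz": 0},
    {"dx": 0.166, "dy": -0.924, "dz": 0, "rx": 0, "ry": 0, "rz": 0},
  ],
)

```text
t: 30.57
ee_pos: [0.6182, 0.0611, 0.3051]
ee_rot: [0.0, 1.0, 0.028, 0.0]
wrist_force: [0.4, 0.6, -5.6]
gripper_width: 0.164
gripper_force: 79.0
```

move_arm(
  targets=[
    {"dx": 0.166, "dy": -0.924, "dz": 0, "rx": 0, "ry": 0, "rz": 0},
    {"dx": 0, "dy": 0, "dz": 0, "rx": 0, "ry": 0, "rz": 0},
    {"dx": 0, "dy": 0, "dz": 0, "rx": 0, "ry": 0, "rz": 0},
    {"dx": 0, "dy": 0, "dz": 0, "rx": 0, "ry": 0, "rz": 0},
    {"dx": 0, "dy": 0, "dz": 0, "rx": 0, "ry": 0, "rz": 0},
  ],
)

```text
t: 30.98
ee_pos: [0.6231, 0.0948, 0.3045]
ee_rot: [0.001, 1.0, 0.027, -0.0]
wrist_force: [-0.0, -0.9, -4.6]
gripper_width: 0.163
gripper_force: 79.3
```

```bash
python3 -c "
from h import *
plan(.6227,.0973,.231,3.2)"
```

```text
t 30.98 pos [0.6231 0.0948 0.3045] yaw 3.08 tilt [ 0.09 -0.01] F [-0.03 -0.86 -4.57] gw 0.163 gf 79.3
rz total -0.02 first; then xy total (-0.01,-0.06) dz total 1.84
n 1 per row [-0.006 -0.063]
```

move_arm(
  targets=[
    {"dx": 0, "dy": -0.05, "dz": 0.7, "rx": 0, "ry": 0, "rz": 0},
    {"dx": 0, "dy": 0, "dz": 0.6, "rx": 0, "ry": 0, "rz": 0},
    {"dx": 0, "dy": 0, "dz": 0.3, "rx": 0, "ry": 0, "rz": 0},
    {"dx": 0, "dy": 0, "dz": 0.15, "rx": 0, "ry": 0, "rz": 0},
    {"dx": 0, "dy": 0, "dz": 0.08, "rx": 0, "ry": 0, "rz": 0},
    {"dx": 0, "dy": 0, "dz": 0, "rx": 0, "ry": 0, "rz": 0},
    {"dx": 0, "dy": 0, "dz": 0, "rx": 0, "ry": 0, "rz": 0},
  ],
)

```text
t: 31.57
ee_pos: [0.6235, 0.0985, 0.2327]
ee_rot: [-0.0, 1.0, 0.028, 0.001]
wrist_force: [0.2, 0.2, -4.7]
gripper_width: 0.159
gripper_force: 79.3
```

```bash
python3 -c "
from h import *
plan(.6227,.0973,.231,3.2)"
```

```text
t 31.57 pos [0.6235 0.0985 0.2327] yaw 3.18 tilt [-0.02  0.16] F [ 0.24  0.22 -4.65] gw 0.159 gf 79.3
rz total -0.00 first; then xy total (-0.02,0.03) dz total 0.04
n 1 per row [-0.021  0.029]
```

move_arm(
  targets=[
    {"dx": 0, "dy": 0, "dz": 0.05, "rx": 0, "ry": 0, "rz": 0},
    {"dx": 0, "dy": 0, "dz": 0, "rx": 0, "ry": 0, "rz": 0},
  ],
)

```text
t: 31.73
ee_pos: [0.6236, 0.0989, 0.2318]
ee_rot: [0.0, 1.0, 0.028, 0.002]
wrist_force: [-0.8, 0.3, 4.4]
gripper_width: 0.165
gripper_force: 80.3
```

move_arm(
  targets=[
    {"dx": 0, "dy": 0, "dz": 0, "rx": 0, "ry": 0, "rz": 0},
    {"dx": 0, "dy": 0, "dz": 0, "rx": 0, "ry": 0, "rz": 0},
    {"dx": 0, "dy": 0, "dz": 0, "rx": 0, "ry": 0, "rz": 0},
    {"dx": 0, "dy": 0, "dz": -0.4, "rx": 0, "ry": 0, "rz": 0},
    {"dx": 0, "dy": 0, "dz": -0.6, "rx": 0, "ry": 0, "rz": 0},
    {"dx": 0, "dy": 0, "dz": -0.6, "rx": 0, "ry": 0, "rz": 0},
    {"dx": 0, "dy": 0, "dz": 0, "rx": 0, "ry": 0, "rz": 0.53},
  ],
  fingers=38,
)

```text
t: 32.32
ee_pos: [0.6244, 0.0997, 0.2988]
ee_rot: [-0.001, 1.0, 0.0, 0.004]
wrist_force: [1.3, 0.6, 0.5]
gripper_width: 0.448
gripper_force: 0.0
```

move_arm(
  targets=[
    {"dx": -0.312, "dy": 0.825, "dz": 0, "rx": 0, "ry": 0, "rz": 0},
    {"dx": -0.312, "dy": 0.825, "dz": 0, "rx": 0, "ry": 0, "rz": 0},
    {"dx": -0.312, "dy": 0.825, "dz": 0, "rx": 0, "ry": 0, "rz": 0},
    {"dx": -0.312, "dy": 0.825, "dz": 0, "rx": 0, "ry": 0, "rz": 0},
    {"dx": -0.312, "dy": 0.825, "dz": 0, "rx": 0, "ry": 0, "rz": 0},
    {"dx": -0.312, "dy": 0.825, "dz": 0, "rx": 0, "ry": 0, "rz": 0},
    {"dx": -0.312, "dy": 0.825, "dz": 0, "rx": 0, "ry": 0, "rz": 0},
    {"dx": -0.312, "dy": 0.825, "dz": 0, "rx": 0, "ry": 0, "rz": 0},
    {"dx": -0.312, "dy": 0.825, "dz": 0, "rx": 0, "ry": 0, "rz": 0},
    {"dx": -0.312, "dy": 0.825, "dz": 0, "rx": 0, "ry": 0, "rz": 0},
    {"dx": -0.312, "dy": 0.825, "dz": 0, "rx": 0, "ry": 0, "rz": 0},
    {"dx": -0.312, "dy": 0.825, "dz": 0, "rx": 0, "ry": 0, "rz": 0},
  ],
)

```text
t: 33.32
ee_pos: [0.4725, -0.2989, 0.2939]
ee_rot: [0.0, 1.0, 0.0, 0.0]
wrist_force: [0.8, 0.2, 1.6]
gripper_width: 0.444
gripper_force: 0.0
```

move_arm(
  targets=[
    {"dx": 0, "dy": 0, "dz": 0, "rx": 0, "ry": 0, "rz": 0},
    {"dx": 0, "dy": 0, "dz": 0, "rx": 0, "ry": 0, "rz": 0},
    {"dx": 0, "dy": 0, "dz": 0, "rx": 0, "ry": 0, "rz": 0},
  ],
)

```text
t: 33.57
ee_pos: [0.4735, -0.297, 0.2936]
ee_rot: [-0.0, 1.0, 0.0, 0.0]
wrist_force: [-0.0, 0.2, -0.1]
gripper_width: 0.446
gripper_force: 0.0
```

```bash
python3 -c "
from h import *
plan(.474,-.298,.2125,0)
cases(imaging.snapshot('side'))
cases(imaging.snapshot('top'))"
```

```text
t 33.57 pos [ 0.4735 -0.297   0.2936] yaw 0.04 tilt [-0.03  0.04] F [-0.04  0.16 -0.05] gw 0.446 gf 0.0
rz total 0.01 first; then xy total (0.01,0.03) dz total 2.03
n 1 per row [0.013 0.026]
case [ 0.4737 -0.2971] yaw -0.1 iou 0.93 p 0.94 sat 6
case [ 0.5573 -0.0825] yaw 1.8 iou 0.56 p 0.87 sat 7
case [0.6292 0.1315] yaw 3.3 iou 0.84 p 0.87 sat 6
case [ 0.3269 -0.2363] yaw 57.1 iou 0.90 p 0.87 sat 107
case [ 0.4611 -0.1605] yaw -0.8 iou 0.52 p 0.84 sat 6
case [0.3573 0.0623] yaw -5.9 iou 0.89 p 0.84 sat 51
case [0.5618 0.1249] yaw -6.9 iou 0.25 p 0.66 sat 6
case [ 0.5526 -0.1579] yaw -0.0 iou 0.91 p 0.61 sat 6
case [ 0.3231 -0.2283] yaw 51.1 iou 0.92 p 0.95 sat 132
case [ 0.5517 -0.1585] yaw 0.6 iou 0.94 p 0.91 sat 5
case [0.5234 0.0958] yaw 5.3 iou 0.90 p 0.88 sat 5
case [ 0.472  -0.2969] yaw 4.0 iou 0.47 p 0.86 sat 4
case [0.3539 0.0732] yaw -10.8 iou 0.91 p 0.85 sat 78
case [ 0.5554 -0.1029] yaw -0.9 iou 0.95 p 0.81 sat 5
case [0.6248 0.1011] yaw 3.2 iou 0.95 p 0.79 sat 5
case [ 0.459  -0.1605] yaw -0.8 iou 0.90 p 0.74 sat 5
```

move_arm(
  targets=[
    {"dx": 0, "dy": 0, "dz": 0.7, "rx": 0, "ry": 0, "rz": 0},
    {"dx": 0, "dy": 0, "dz": 0.7, "rx": 0, "ry": 0, "rz": 0},
    {"dx": 0, "dy": 0, "dz": 0.4, "rx": 0, "ry": 0, "rz": 0},
    {"dx": 0, "dy": 0, "dz": 0.22, "rx": 0, "ry": 0, "rz": 0},
    {"dx": 0, "dy": 0, "dz": 0, "rx": 0, "ry": 0, "rz": 0},
    {"dx": 0, "dy": 0, "dz": 0, "rx": 0, "ry": 0, "rz": 0},
  ],
)

```text
t: 34.27
ee_pos: [0.4737, -0.297, 0.2131]
ee_rot: [-0.0, 1.0, 0.001, 0.0]
wrist_force: [0.0, -0.3, 1.2]
gripper_width: 0.449
gripper_force: 0.0
```

move_arm(
  targets=[
    {"dx": 0, "dy": 0, "dz": 0, "rx": 0, "ry": 0, "rz": 0},
    {"dx": 0, "dy": 0, "dz": 0, "rx": 0, "ry": 0, "rz": 0},
    {"dx": 0, "dy": 0, "dz": 0, "rx": 0, "ry": 0, "rz": 0},
    {"dx": 0, "dy": 0, "dz": 0, "rx": 0, "ry": 0, "rz": 0},
    {"dx": 0, "dy": 0, "dz": -0.4, "rx": 0, "ry": 0, "rz": 0},
    {"dx": 0, "dy": 0, "dz": -0.8, "rx": 0, "ry": 0, "rz": 0},
    {"dx": 0, "dy": 0, "dz": -0.8, "rx": 0, "ry": 0, "rz": 0},
    {"dx": 0, "dy": 0, "dz": 0, "rx": 0, "ry": 0, "rz": 0},
    {"dx": 0, "dy": 0, "dz": 0, "rx": 0, "ry": 0, "rz": 0},
    {"dx": 0, "dy": 0, "dz": 0, "rx": 0, "ry": 0, "rz": 0},
    {"dx": 0, "dy": 0, "dz": 0, "rx": 0, "ry": 0, "rz": 0},
  ],
  fingers=8,
)

```text
t: 35.18
ee_pos: [0.4721, -0.2972, 0.2907]
ee_rot: [-0.001, 1.0, 0.0, -0.002]
wrist_force: [0.3, 0.2, -4.7]
gripper_width: 0.162
gripper_force: 79.0
```

```bash
python3 -c "
from h import *
st();weigh(12)
print('stage');plan(.520,.1455,yaw=3.2)
print('tray');plan(.4525,-.059,yaw=1.6)"
```

```text
t 35.18 pos [ 0.4721 -0.2972  0.2907] yaw 0.02 tilt [-0.11 -0.18] F [ 0.35  0.25 -4.67] gw 0.162 gf 79.0
F mean [-0.08  0.08 -3.94] sd [0.57 0.38 0.51] tau [-4.0472e+01 -3.0438e+01  1.9000e-02]
stage
t 35.78 pos [ 0.4732 -0.2975  0.2927] yaw 0.04 tilt [0. 0.] F [-0.12 -0.09 -4.13] gw 0.166 gf 79.0
rz total -0.53 first; then xy total (1.79,-10.99) dz total -0.00
n 12 per row [ 0.149 -0.916]
tray
t 35.78 pos [ 0.4732 -0.2975  0.2927] yaw 0.04 tilt [0. 0.] F [-0.12 -0.09 -4.13] gw 0.166 gf 79.0
rz total -0.26 first; then xy total (-0.35,-5.97) dz total -0.00
n 7 per row [-0.05  -0.853]
```

move_arm(
  targets=[
    {"dx": 0, "dy": 0, "dz": -0.3, "rx": 0, "ry": 0, "rz": -0.53},
    {"dx": 0.149, "dy": -0.921, "dz": 0, "rx": 0, "ry": 0, "rz": 0},
    {"dx": 0.149, "dy": -0.921, "dz": 0, "rx": 0, "ry": 0, "rz": 0},
    {"dx": 0.149, "dy": -0.921, "dz": 0, "rx": 0, "ry": 0, "rz": 0},
    {"dx": 0.149, "dy": -0.921, "dz": 0, "rx": 0, "ry": 0, "rz": 0},
    {"dx": 0.149, "dy": -0.921, "dz": 0, "rx": 0, "ry": 0, "rz": 0},
    {"dx": 0.149, "dy": -0.921, "dz": 0, "rx": 0, "ry": 0, "rz": 0},
    {"dx": 0.149, "dy": -0.921, "dz": 0, "rx": 0, "ry": 0, "rz": 0},
    {"dx": 0.149, "dy": -0.921, "dz": 0, "rx": 0, "ry": 0, "rz": 0},
    {"dx": 0.149, "dy": -0.921, "dz": 0, "rx": 0, "ry": 0, "rz": 0},
    {"dx": 0.149, "dy": -0.921, "dz": 0, "rx": 0, "ry": 0, "rz": 0},
    {"dx": 0.149, "dy": -0.921, "dz": 0, "rx": 0, "ry": 0, "rz": 0},
  ],
)

```text
t: 36.78
ee_pos: [0.5158, 0.1125, 0.3051]
ee_rot: [0.0, 1.0, 0.028, 0.001]
wrist_force: [1.0, 0.2, -4.8]
gripper_width: 0.162
gripper_force: 79.1
```

move_arm(
  targets=[
    {"dx": 0.149, "dy": -0.921, "dz": 0, "rx": 0, "ry": 0, "rz": 0},
    {"dx": 0, "dy": 0, "dz": 0, "rx": 0, "ry": 0, "rz": 0},
    {"dx": 0, "dy": 0, "dz": 0, "rx": 0, "ry": 0, "rz": 0},
    {"dx": 0, "dy": 0, "dz": 0, "rx": 0, "ry": 0, "rz": 0},
    {"dx": 0, "dy": 0, "dz": 0, "rx": 0, "ry": 0, "rz": 0},
  ],
)

```text
t: 37.2
ee_pos: [0.52, 0.1463, 0.3045]
ee_rot: [0.001, 1.0, 0.027, -0.0]
wrist_force: [0.5, -0.3, -3.8]
gripper_width: 0.163
gripper_force: 79.5
```

```bash
python3 -c "
from h import *
plan(.5197,.148,.231,3.2)"
```

```text
t 37.20 pos [0.52   0.1463 0.3045] yaw 3.09 tilt [ 0.08 -0.02] F [ 0.52 -0.28 -3.75] gw 0.163 gf 79.5
rz total -0.02 first; then xy total (-0.01,-0.04) dz total 1.84
n 1 per row [-0.006 -0.042]
```

Lower (contact near z 0.231), release, raise, step back clear for a look.

move_arm(
  targets=[
    {"dx": 0, "dy": 0, "dz": 0.7, "rx": 0, "ry": 0, "rz": 0},
    {"dx": 0, "dy": 0, "dz": 0.6, "rx": 0, "ry": 0, "rz": 0},
    {"dx": 0, "dy": 0, "dz": 0.3, "rx": 0, "ry": 0, "rz": 0},
    {"dx": 0, "dy": 0, "dz": 0.15, "rx": 0, "ry": 0, "rz": 0},
    {"dx": 0, "dy": 0, "dz": 0.08, "rx": 0, "ry": 0, "rz": 0},
    {"dx": 0, "dy": 0, "dz": 0.04, "rx": 0, "ry": 0, "rz": 0},
    {"dx": 0, "dy": 0, "dz": 0, "rx": 0, "ry": 0, "rz": 0},
    {"dx": 0, "dy": 0, "dz": 0, "rx": 0, "ry": 0, "rz": 0},
  ],
)

```text
t: 37.87
ee_pos: [0.5205, 0.1478, 0.2314]
ee_rot: [0.0, 1.0, 0.028, 0.001]
wrist_force: [-1.6, -1.6, 2.5]
gripper_width: 0.165
gripper_force: 80.4
```

move_arm(
  targets=[
    {"dx": 0, "dy": 0, "dz": 0, "rx": 0, "ry": 0, "rz": 0},
    {"dx": 0, "dy": 0, "dz": 0, "rx": 0, "ry": 0, "rz": 0},
    {"dx": 0, "dy": 0, "dz": 0, "rx": 0, "ry": 0, "rz": 0},
    {"dx": 0, "dy": 0, "dz": -0.4, "rx": 0, "ry": 0, "rz": 0},
    {"dx": 0, "dy": 0, "dz": -0.8, "rx": 0, "ry": 0, "rz": 0},
    {"dx": 0, "dy": 0, "dz": -0.8, "rx": 0, "ry": 0, "rz": 0},
  ],
  fingers=38,
)

```text
t: 38.37
ee_pos: [0.5194, 0.1479, 0.3101]
ee_rot: [-0.0, 1.0, 0.028, -0.001]
wrist_force: [1.0, -0.3, 0.4]
gripper_width: 0.447
gripper_force: 0.0
```

move_arm(
  targets=[
    {"dx": 0.1, "dy": 0.9, "dz": 0, "rx": 0, "ry": 0, "rz": 0},
    {"dx": 0.1, "dy": 0.9, "dz": 0, "rx": 0, "ry": 0, "rz": 0},
    {"dx": 0.1, "dy": 0.9, "dz": 0, "rx": 0, "ry": 0, "rz": 0},
    {"dx": 0.1, "dy": 0.9, "dz": 0, "rx": 0, "ry": 0, "rz": 0},
    {"dx": 0.1, "dy": 0.9, "dz": 0, "rx": 0, "ry": 0, "rz": 0},
    {"dx": 0.1, "dy": 0.9, "dz": 0, "rx": 0, "ry": 0, "rz": 0},
    {"dx": 0.1, "dy": 0.9, "dz": 0, "rx": 0, "ry": 0, "rz": 0},
    {"dx": 0.1, "dy": 0.9, "dz": 0, "rx": 0, "ry": 0, "rz": 0},
    {"dx": 0.1, "dy": 0.9, "dz": 0, "rx": 0, "ry": 0, "rz": 0},
    {"dx": 0.1, "dy": 0.9, "dz": 0, "rx": 0, "ry": 0, "rz": 0},
    {"dx": 0.1, "dy": 0.9, "dz": 0, "rx": 0, "ry": 0, "rz": 0},
    {"dx": 0, "dy": 0, "dz": 0, "rx": 0, "ry": 0, "rz": 0},
  ],
)

```text
t: 39.37
ee_pos: [0.5852, -0.2551, 0.3094]
ee_rot: [0.003, 1.0, 0.022, 0.0]
wrist_force: [-0.5, -1.9, 0.6]
gripper_width: 0.446
gripper_force: 0.0
```

```bash
python3 - <<'E'
from h import *
st()
v=imaging.snapshot('side'); s=imaging.snapshot('top'); cases(s)
cv2.imwrite('pics/s6.png',np.hstack([cv2.resize(v['img'][110:310,180:350,::-1],(400,470)),cv2.resize(s['img'][125:255,145:335,::-1],(400,274))[[*range(274)]+[273]*196]]))
E
```

```text
t 39.37 pos [ 0.5852 -0.2551  0.3094] yaw 2.55 tilt [0.29 0.03] F [-0.51 -1.88  0.59] gw 0.446 gf 0.0
case [ 0.3228 -0.2291] yaw 51.1 iou 0.91 p 0.96 sat 140
case [0.52   0.1508] yaw 5.5 iou 0.94 p 0.95 sat 5
case [0.5227 0.0955] yaw 3.6 iou 0.93 p 0.90 sat 5
case [0.3537 0.0723] yaw -10.7 iou 0.94 p 0.67 sat 80
case [ 0.459  -0.1596] yaw -0.6 iou 0.95 p 0.64 sat 5
case [ 0.5512 -0.158 ] yaw 1.8 iou 0.95 p 0.60 sat 5
case [ 0.5544 -0.1027] yaw -1.2 iou 0.95 p 0.59 sat 5
case [0.6239 0.1014] yaw 1.7 iou 0.89 p 0.57 sat 5
```

View pics/s6.png

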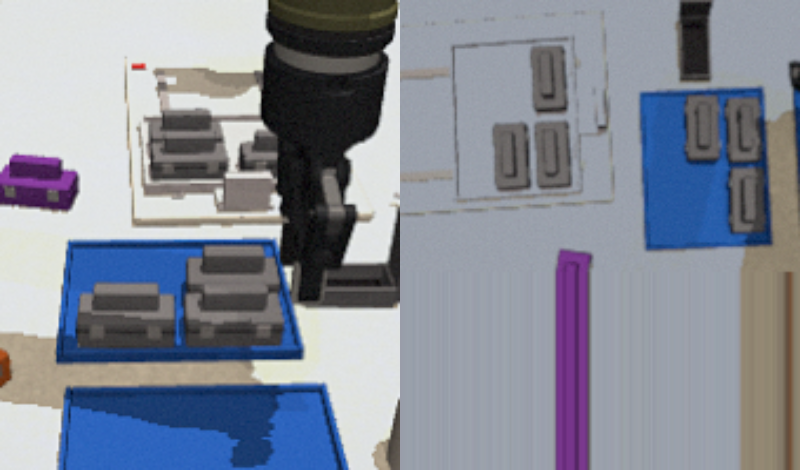

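Three full cases lie flat on the stage and three empties lie flat in the left tray, none stacked. The pull tab is free at crop (601,105). Now I grip the tab.

move_arm(
  targets=[
    {"dx": 0.02, "dy": -0.855, "dz": 0, "rx": 0, "ry": 0, "rz": 0},
    {"dx": 0.02, "dy": -0.855, "dz": 0, "rx": 0, "ry": 0, "rz": 0},
    {"dx": 0.02, "dy": -0.855, "dz": 0, "rx": 0, "ry": 0, "rz": 0},
    {"dx": 0.02, "dy": -0.855, "dz": 0, "rx": 0, "ry": 0, "rz": 0},
    {"dx": 0.02, "dy": -0.855, "dz": 0, "rx": 0, "ry": 0, "rz": 0},
    {"dx": 0.02, "dy": -0.855, "dz": 0, "rx": 0, "ry": 0, "rz": 0},
    {"dx": 0.02, "dy": -0.855, "dz": 0, "rx": 0, "ry": 0, "rz": 0},
    {"dx": 0.02, "dy": -0.855, "dz": 0, "rx": 0, "ry": 0, "rz": 0},
    {"dx": 0, "dy": 0, "dz": 0, "rx": 0, "ry": 0, "rz": 0},
    {"dx": 0, "dy": 0, "dz": 0, "rx": 0, "ry": 0, "rz": 0},
    {"dx": 0, "dy": 0, "dz": 0, "rx": 0, "ry": 0, "rz": 0},
    {"dx": 0, "dy": 0, "dz": 0, "rx": 0, "ry": 0, "rz": 0},
  ],
  fingers=45,
)

```text
t: 40.52
ee_pos: [0.5768, 0.028, 0.3099]
ee_rot: [0.0, 1.0, 0.028, 0.0]
wrist_force: [0.5, -1.0, 0.6]
gripper_width: 0.528
gripper_force: 0.0
```

```bash
python3 -c "
from h import *
plan(.5765,.029,.206,3.2)"
```

```text
t 40.52 pos [0.5768 0.028  0.3099] yaw 3.18 tilt [0.05 0.  ] F [ 0.54 -0.97  0.57] gw 0.528 gf 0.0
rz total -0.00 first; then xy total (-0.01,-0.03) dz total 2.60
n 1 per row [-0.007 -0.026]
```

move_arm(
  targets=[
    {"dx": 0, "dy": 0, "dz": 0.7, "rx": 0, "ry": 0, "rz": 0},
    {"dx": 0, "dy": 0, "dz": 0.7, "rx": 0, "ry": 0, "rz": 0},
    {"dx": 0, "dy": 0, "dz": 0.6, "rx": 0, "ry": 0, "rz": 0},
    {"dx": 0, "dy": 0, "dz": 0.4, "rx": 0, "ry": 0, "rz": 0},
    {"dx": 0, "dy": 0, "dz": 0.2, "rx": 0, "ry": 0, "rz": 0},
    {"dx": 0, "dy": 0, "dz": 0, "rx": 0, "ry": 0, "rz": 0},
    {"dx": 0, "dy": 0, "dz": 0, "rx": 0, "ry": 0, "rz": 0},
  ],
  fingers=36,
)

```text
t: 41.1
ee_pos: [0.5773, 0.0279, 0.2062]
ee_rot: [-0.0, 1.0, 0.027, 0.0]
wrist_force: [0.7, -0.8, 0.7]
gripper_width: 0.421
gripper_force: 0.0
```

move_arm(
  targets=[
    {"dx": 0, "dy": 0, "dz": 0, "rx": 0, "ry": 0, "rz": 0},
    {"dx": 0, "dy": 0, "dz": 0, "rx": 0, "ry": 0, "rz": 0},
    {"dx": 0, "dy": 0, "dz": 0, "rx": 0, "ry": 0, "rz": 0},
    {"dx": 0, "dy": 0, "dz": 0, "rx": 0, "ry": 0, "rz": 0},
    {"dx": 0, "dy": 0, "dz": 0, "rx": 0, "ry": 0, "rz": 0},
  ],
  fingers=5,
)

```text
t: 41.52
ee_pos: [0.5776, 0.0301, 0.2076]
ee_rot: [-0.001, 1.0, 0.028, 0.001]
wrist_force: [-0.9, 4.3, 5.4]
gripper_width: 0.123
gripper_force: 79.5
```

move_arm(
  targets=[
    {"dx": 0, "dy": -0.1, "dz": 0, "rx": 0, "ry": 0, "rz": 0},
    {"dx": 0, "dy": -0.2, "dz": 0, "rx": 0, "ry": 0, "rz": 0},
    {"dx": 0, "dy": -0.25, "dz": 0, "rx": 0, "ry": 0, "rz": 0},
    {"dx": 0, "dy": -0.25, "dz": 0, "rx": 0, "ry": 0, "rz": 0},
    {"dx": 0, "dy": -0.25, "dz": 0, "rx": 0, "ry": 0, "rz": 0},
    {"dx": 0, "dy": -0.25, "dz": 0, "rx": 0, "ry": 0, "rz": 0},
    {"dx": 0, "dy": -0.25, "dz": 0, "rx": 0, "ry": 0, "rz": 0},
    {"dx": 0, "dy": -0.25, "dz": 0, "rx": 0, "ry": 0, "rz": 0},
    {"dx": 0, "dy": -0.25, "dz": 0, "rx": 0, "ry": 0, "rz": 0},
    {"dx": 0, "dy": -0.25, "dz": 0, "rx": 0, "ry": 0, "rz": 0},
    {"dx": 0, "dy": -0.25, "dz": 0, "rx": 0, "ry": 0, "rz": 0},
    {"dx": 0, "dy": -0.15, "dz": 0, "rx": 0, "ry": 0, "rz": 0},
  ],
)

```text
t: 42.52
ee_pos: [0.5719, 0.1362, 0.2076]
ee_rot: [0.001, 1.0, 0.028, 0.001]
wrist_force: [-1.5, -1.8, 7.1]
gripper_width: 0.121
gripper_force: 79.6
```

move_arm(
  targets=[
    {"dx": 0, "dy": -0.15, "dz": 0, "rx": 0, "ry": 0, "rz": 0},
    {"dx": 0, "dy": -0.15, "dz": 0, "rx": 0, "ry": 0, "rz": 0},
    {"dx": 0, "dy": -0.15, "dz": 0, "rx": 0, "ry": 0, "rz": 0},
    {"dx": 0, "dy": -0.1, "dz": 0, "rx": 0, "ry": 0, "rz": 0},
    {"dx": 0, "dy": -0.1, "dz": 0, "rx": 0, "ry": 0, "rz": 0},
  ],
)

```text
t: 42.93
ee_pos: [0.5706, 0.1613, 0.2076]
ee_rot: [0.001, 1.0, 0.027, 0.001]
wrist_force: [-1.9, -2.9, 7.7]
gripper_width: 0.122
gripper_force: 79.7
```

```bash
python3 -c "
from h import *
st()"
```

```text
t 42.93 pos [0.5706 0.1613 0.2076] yaw 3.14 tilt [0.16 0.15] F [-1.9  -2.89  7.73] gw 0.122 gf 79.7
```

move_arm(
  targets=[
    {"dx": 0, "dy": -0.1, "dz": 0, "rx": 0, "ry": 0, "rz": 0},
    {"dx": 0, "dy": -0.1, "dz": 0, "rx": 0, "ry": 0, "rz": 0},
    {"dx": 0, "dy": -0.1, "dz": 0, "rx": 0, "ry": 0, "rz": 0},
    {"dx": 0, "dy": -0.1, "dz": 0, "rx": 0, "ry": 0, "rz": 0},
    {"dx": 0, "dy": 0, "dz": 0, "rx": 0, "ry": 0, "rz": 0},
    {"dx": 0, "dy": 0, "dz": 0, "rx": 0, "ry": 0, "rz": 0},
  ],
)

```text
t: 43.43
ee_pos: [0.5696, 0.1782, 0.2076]
ee_rot: [0.0, 1.0, 0.028, 0.002]
wrist_force: [-0.8, 1.1, 6.6]
gripper_width: 0.123
gripper_force: 79.5
```

move_arm(
  targets=[
    {"dx": 0, "dy": -0.1, "dz": 0, "rx": 0, "ry": 0, "rz": 0},
    {"dx": 0, "dy": -0.1, "dz": 0, "rx": 0, "ry": 0, "rz": 0},
    {"dx": 0, "dy": 0, "dz": 0, "rx": 0, "ry": 0, "rz": 0},
  ],
)

```text
t: 43.68
ee_pos: [0.5698, 0.1818, 0.2076]
ee_rot: [0.005, 1.0, 0.026, 0.001]
wrist_force: [-3.4, -11.1, 13.4]
gripper_width: 0.12
gripper_force: 80.7
```

move_arm(
  targets=[
    {"dx": 0, "dy": -0.1, "dz": 0, "rx": 0, "ry": 0, "rz": 0},
    {"dx": 0, "dy": -0.1, "dz": 0, "rx": 0, "ry": 0, "rz": 0},
    {"dx": 0, "dy": 0, "dz": 0, "rx": 0, "ry": 0, "rz": 0},
  ],
)

```text
t: 43.93
ee_pos: [0.5702, 0.1838, 0.2076]
ee_rot: [0.011, 1.0, 0.024, -0.001]
wrist_force: [-7.5, -25.1, 21.8]
gripper_width: 0.123
gripper_force: 82.4
```

move_arm(
  targets=[
    {"dx": 0, "dy": 0.1, "dz": 0, "rx": 0, "ry": 0, "rz": 0},
    {"dx": 0, "dy": 0.1, "dz": 0, "rx": 0, "ry": 0, "rz": 0},
    {"dx": 0, "dy": 0, "dz": 0, "rx": 0, "ry": 0, "rz": 0},
    {"dx": 0, "dy": 0, "dz": 0, "rx": 0, "ry": 0, "rz": 0},
  ],
)

```text
t: 44.27
ee_pos: [0.5697, 0.1816, 0.2076]
ee_rot: [0.004, 1.0, 0.026, 0.001]
wrist_force: [-3.3, -11.1, 12.6]
gripper_width: 0.124
gripper_force: 80.6
```

move_arm(
  targets=[
    {"dx": 0, "dy": 0, "dz": 0, "rx": 0, "ry": 0, "rz": 0},
    {"dx": 0, "dy": 0, "dz": 0, "rx": 0, "ry": 0, "rz": 0},
    {"dx": 0, "dy": 0, "dz": 0, "rx": 0, "ry": 0, "rz": 0},
    {"dx": 0, "dy": 0, "dz": 0, "rx": 0, "ry": 0, "rz": 0},
  ],
  fingers=36,
)

```text
t: 44.6
ee_pos: [0.568, 0.1866, 0.2058]
ee_rot: [-0.0, 1.0, 0.028, 0.0]
wrist_force: [0.3, -0.9, 0.3]
gripper_width: 0.425
gripper_force: 0.0
```

```bash
python3 -c "
from h import *
st()"
```

```text
t 44.60 pos [0.568  0.1866 0.2058] yaw 3.25 tilt [-0.01  0.  ] F [ 0.27 -0.91  0.31] gw 0.425 gf 0.0
```

move_arm(
  targets=[
    {"dx": 0, "dy": 0.1, "dz": -0.2, "rx": 0, "ry": 0, "rz": 0},
    {"dx": 0, "dy": 0, "dz": -0.6, "rx": 0, "ry": 0, "rz": 0},
    {"dx": 0, "dy": 0, "dz": -0.9, "rx": 0, "ry": 0, "rz": 0},
    {"dx": 0, "dy": 0, "dz": -0.9, "rx": 0, "ry": 0, "rz": 0},
    {"dx": 0, "dy": 0.95, "dz": 0, "rx": 0, "ry": 0, "rz": 0},
    {"dx": 0, "dy": 0.95, "dz": 0, "rx": 0, "ry": 0, "rz": 0},
    {"dx": 0, "dy": 0.95, "dz": 0, "rx": 0, "ry": 0, "rz": 0},
    {"dx": 0, "dy": 0.95, "dz": 0, "rx": 0, "ry": 0, "rz": 0},
    {"dx": 0, "dy": 0.95, "dz": 0, "rx": 0, "ry": 0, "rz": 0},
    {"dx": 0, "dy": 0.95, "dz": 0, "rx": 0, "ry": 0, "rz": 0},
    {"dx": 0, "dy": 0.95, "dz": 0, "rx": 0, "ry": 0, "rz": 0},
    {"dx": 0, "dy": 0.95, "dz": 0, "rx": 0, "ry": 0, "rz": 0},
  ],
)

```text
t: 45.6
ee_pos: [0.5851, -0.123, 0.3106]
ee_rot: [0.0, 1.0, 0.028, 0.0]
wrist_force: [0.6, 0.5, 0.2]
gripper_width: 0.42
gripper_force: 0.0
```

move_arm(
  targets=[
    {"dx": 0, "dy": 0.95, "dz": 0, "rx": 0, "ry": 0, "rz": 0},
    {"dx": 0, "dy": 0.95, "dz": 0, "rx": 0, "ry": 0, "rz": 0},
    {"dx": 0, "dy": 0.95, "dz": 0, "rx": 0, "ry": 0, "rz": 0},
    {"dx": 0, "dy": 0.95, "dz": 0, "rx": 0, "ry": 0, "rz": 0},
    {"dx": 0, "dy": 0.5, "dz": 0, "rx": 0, "ry": 0, "rz": 0},
    {"dx": 0, "dy": 0, "dz": 0, "rx": 0, "ry": 0, "rz": 0},
    {"dx": 0, "dy": 0, "dz": 0, "rx": 0, "ry": 0, "rz": 0},
  ],
)

```text
t: 46.18
ee_pos: [0.5945, -0.2947, 0.3098]
ee_rot: [-0.0, 1.0, 0.027, -0.0]
wrist_force: [-0.5, 0.6, 0.8]
gripper_width: 0.418
gripper_force: 0.0
```

```bash
python3 - <<'E'
from h import *
st()
v=imaging.snapshot('side'); s=imaging.snapshot('top'); cases(s)
cv2.imwrite('pics/s7.png',np.hstack([cv2.resize(v['img'][60:310,180:390,::-1],(395,470)),cv2.resize(s['img'][90:290,60:360,::-1],(405,470))]))
E
```

```text
t 46.18 pos [ 0.5945 -0.2947  0.3098] yaw 3.04 tilt [-0.03 -0.01] F [-0.5   0.6   0.84] gw 0.418 gf 0.0
case [ 0.459  -0.1592] yaw -0.7 iou 0.94 p 0.96 sat 5
case [0.6162 0.2537] yaw 4.1 iou 0.93 p 0.92 sat 5
case [0.5126 0.3044] yaw 1.8 iou 0.95 p 0.92 sat 5
case [ 0.323  -0.2285] yaw 49.5 iou 0.94 p 0.83 sat 137
case [ 0.5507 -0.1584] yaw 0.4 iou 0.94 p 0.80 sat 5
case [ 0.555  -0.1029] yaw -0.8 iou 0.93 p 0.77 sat 5
case [0.5147 0.2481] yaw 1.1 iou 0.98 p 0.76 sat 5
case [0.3537 0.0723] yaw -10.3 iou 0.95 p 0.57 sat 81
```

View pics/s7.png

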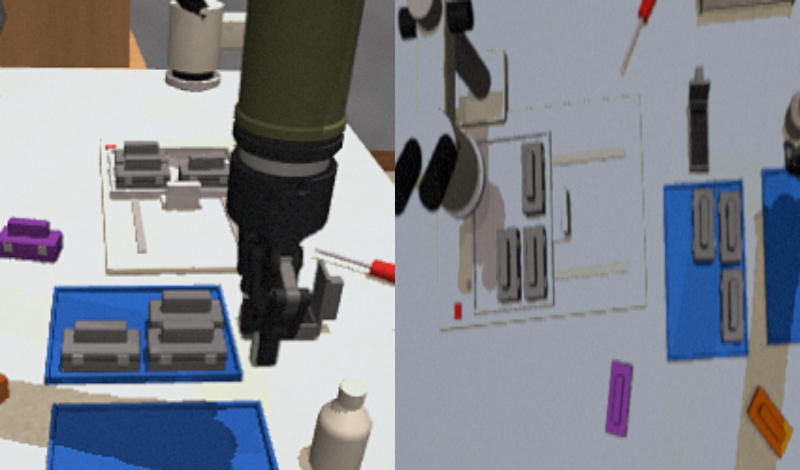

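The stage is home, with three cases on it. The empties tray holds three flat cases, and the open case and the bottle are untouched. Handing in.

```bash
python3 -c "
from bench import job_done
print(job_done())"
```

```text
the job is handed in; nothing more can be done
None
```

The job is handed in: the three full cases (about 410, 460 and 400 g) lie flat on the stage, which is pushed home to its stop, and the three empties (about 255, 170 and 230 g) lie flat in the open-case tray, with the open case, bottle and look-alikes untouched; no verdict was returned.

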